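Clear the electrode bench: probes to their own drawer slots, jars and scoops to wash-up

ROBOT

A 6-joint arm with a two-finger parallel gripper is mounted at the origin on the work surface. World frame = base frame: x ahead of the robot, y to its left, z up, the work surface at z = 0. Lengths are in mm, angles in rad, forces in N, time in s.
With the tool pointing down it reaches from about 150 to 775 mm from the base axis. Payload 6.1 kg.
Tool frame: the origin (TCP) lies on the front face of the gripper's body, between the roots of the fingers; the fingertips stand 73 mm ahead of it and the grasp point (between the pads) lies 54 mm ahead of it; z points along the fingers, x is the direction in which the jaws open and shut, and the axes are right-handed (so a half turn about z gives the same grasp; the last joint's range is limited). The gripper opens to 85 mm and grips with 20 to 120 N. Pads are 22 mm wide; open, the fingers measure 114 mm over their backs; the gripper's body (76 mm by 85 mm) begins 54 mm behind the grasp point. The pads swing forward as they close: fully open they stand 13 mm farther back than shut.
Start: joints at [-1.117, 0.126, -0.04, 1.405, 0, 1.571], TCP at [230.143, -471.85, 303.895] pointing down, gripper open.
Joint ranges: [-2.72, 2.72], [-0.95, 1.95], [-1.27, 1.35], [-1.78, 2.02], [-1.46, 1.47], [-3.14, 3.14]. Speed limits (rad/s): [2.39, 2.39, 3.01, 3.14, 3.14, 3.14].

INTERFACE

Orientations are given as a 3x3 rotation matrix whose columns are the frame's x, y, z axes.
In Python, from workcell import env gives the robot as it stands.
- The arm moves only by the shell command python3 -m creep 'ROWS'. ROWS is JSON, one flat list of numbers, 7 for each row, row after row: the finger opening in mm, from 0 to 85.4, then the shift along the tool's x, y, z in mm, then the turn, a rotation vector about the tool's x, y, z in rad. A call has 1 to 8 rows; each row is the pose to reach, as a shift and turn from the pose measured when the call began, along the tool's axes at that moment; what a row does not reach only later rows make up. A row lasts 1/12 s, in which the tool goes at most 41.7 mm and 7.16 degrees, less where a joint would pass 70% of its speed; a pose out of reach is approached as far as the arm can. A call with a gripper value outside its range is refused whole. The fingers move at their own pace and stop on an object; the grip force is fixed at half the most. Time passes only in rows, so rows that repeat a pose let the fingers close. It gives the time, the measured TCP pose, the force and the opening at its end, in the units of the state.
- env.get_obs(): the state, without advancing time (a new reading comes with each control period).
- env.get_image(name): name is "scene" or "top" or "wrist"; returns a dict with "img" (384x512x3 uint8, red, green, blue), "K" (3x3 intrinsics, pixels), "rvec" (rotation vector, rad) and "tvec" (3), from world to camera coordinates, as OpenCV has them. Camera axes: x right, y down, z forward; pixel columns grow to the right and rows downward; lengths in mm; the calibration is good to about 2 mm. A picture is of the moment at which its call begins. There is no depth.
- env.job_done(): hands the job in, once; it reports no verdict.
Trained networks look in the newest picture that a camera, given by its name, has taken for a name from the list of things; names that differ only in an ending like _2 or _b are one class to them, and where a whole thing is asked for, a point or a joint stands for the part that bears it (a point fixed in the world has none). Each returns a list of dicts, best first, with "confidence" (0 to 1); they miss things now and then, are a little off and sometimes report something else, mostly with a low value. They report only what shows in the picture. A call takes as long as a camera call. They do not tell look-alikes from the thing itself.
- env.find_in(camera, query): "bbox" ([centre column, centre row, width, height] in pixels, round what is visible of it).
The state is a dict: "t": time; "q": joint angles; "qd": joint speeds; "tau": joint torques, N m; "eef_pos": TCP position; "tool_rot": TCP orientation; "ft_force": force on the tool from outside, world axes, zero at the start; "torque": the same for the moment, N m; "gripper_width": finger opening in mm.
Only numpy, scipy, OpenCV 4.12 (cv2) and the standard library are available. Lean on these libraries where they do the work, as an engineer would, in place of code of your own. Each camera call takes 0.05 s, during which the arm holds its last target. There are 200 camera calls.

TASK

Measuring is over: pull out the electrode drawer and lay every electrode that is on the bench in its own slot, the one with its printed outline, fully down in both cradles with the plug head towards the drawer front. Sort the rest for washing up, the screw-lid jars into the deep plastic tub and the scoops into the shallow steel tray, then push the drawer fully shut with the electrodes in it. Do not disturb the beaker, the flask and the wash bottle.

Things in the scene. Friction and masses are not known exactly. Their poses are not given: they have to be found in the camera images.
- drawer (a joint): drawer of the low white electrode unit: opening in m, 0 = shut, 0.19 = fully out at its stop. Slides level towards the robot (-x of unit), stays where it is left, moves with about 2 N. Inside: floor 14 above the bench, side walls 20 high and 194 apart, front 64 high; three slots side by side, 58 apart, the oxygen probe's in the middle
- unit: fixed cabinet of the electrode unit, 230 wide, 235 deep, 75 high, closed on top; origin at the middle of the lower edge of its front, +x into the cabinet (away from the robot), +y along its front, z up. Slots are reached from above only with the drawer fully out
- drawer_handle (a point): middle of the drawer's handle: a round level bar 11 thick, 120 long, parallel to the drawer front (along y of unit), its axis 35 from the front's face and 45 above the bench. Can be pinched from above, one finger before and one behind the bar
- ph: pH electrode, 168 long, no cable: square plug head 22 x 22, 32 long; a glass shaft and a round soaking bottle on its tip (22 across, 36 long). Shaft 12 thick, free for 100 between head and tip, axis 11 above what it lies on. Lies on head and tip. Origin on the axis, at the middle of the free shaft (grip there); x from head to tip, z up
- ph_head (a point): centre of the plug head of the pH electrode, 66 from its origin towards -x, on the axis
- slot_ph (a point): own slot of the pH electrode, marked by its dark outline on the drawer floor: floor point, the electrode's origin belongs 11 above it; x from the drawer front into the unit, z up. Two U cradles, 8 thick, 22 high, centred 40 before and behind, gaps 20 wide for the shaft, 72 free between for fingers. Head before the front cradle (-x), tip behind the rear one, both on the floor
- cond: conductivity cell, 148 long, no cable: square plug head 24 x 24, 32 long; a dark grey shaft and a square-sided dark grey vented measuring cell at its tip (24 across, 30 long). Shaft 16 thick, free for 86 between head and tip, axis 12 above what it lies on. Lies on head and tip. Origin on the axis, at the middle of the free shaft (grip there); x from head to tip, z up
- cond_head (a point): centre of the plug head of the conductivity cell, 59 from its origin towards -x, on the axis
- slot_cond (a point): own slot of the conductivity cell, marked by its dark outline on the drawer floor: floor point, the electrode's origin belongs 12 above it; x from the drawer front into the unit, z up. Two U cradles, 8 thick, 22 high, centred 33 before and behind, gaps 24 wide for the shaft, 58 free between for fingers. Head before the front cradle (-x), tip behind the rear one, both on the floor
- oxy: oxygen probe, 130 long, no cable: square plug head 30 x 30, 30 long; a thick grey plastic shaft and a round stainless membrane cap at its tip (30 across, 24 long). Shaft 22 thick, free for 76 between head and tip, axis 15 above what it lies on. Lies on head and tip. Origin on the axis, at the middle of the free shaft (grip there); x from head to tip, z up
- oxy_head (a point): centre of the plug head of the oxygen probe, 53 from its origin towards -x, on the axis
- slot_oxy (a point): own slot of the oxygen probe, marked by its dark outline on the drawer floor: floor point, the electrode's origin belongs 15 above it; x from the drawer front into the unit, z up. Two U cradles, 8 thick, 22 high, centred 28 before and behind, gaps 30 wide for the shaft, 48 free between for fingers. Head before the front cradle (-x), tip behind the rear one, both on the floor
- jar1: a white square plastic sample jar: body 56 x 56 x 38, on it a round ribbed lid 52 across and 12 high (50 in all); origin in the middle of its underside, x and y square to its sides, z up through the lid
- jar2: a white square plastic sample jar: body 56 x 56 x 38, on it a round ribbed lid 52 across and 12 high (50 in all); origin in the middle of its underside, x and y square to its sides, z up through the lid
- scoop1: a stainless weighing scoop, lying: flat handle 12 wide, 11 high, 85 long, and an open trough 50 long, 34 wide, 16 high; 135 long in all. Origin on the underside of the handle at the place to grip (near the centre of mass), 22 behind the trough; x from handle to trough: the handle's end is at x = -63, the trough's front at x = +72; z up
- scoop2: a stainless weighing scoop, lying: flat handle 12 wide, 11 high, 85 long, and an open trough 50 long, 34 wide, 16 high; 135 long in all. Origin on the underside of the handle at the place to grip (near the centre of mass), 22 behind the trough; x from handle to trough: the handle's end is at x = -63, the trough's front at x = +72; z up
- scoop3: a stainless weighing scoop, lying: flat handle 12 wide, 11 high, 85 long, and an open trough 50 long, 34 wide, 16 high; 135 long in all. Origin on the underside of the handle at the place to grip (near the centre of mass), 22 behind the trough; x from handle to trough: the handle's end is at x = -63, the trough's front at x = +72; z up
- scoop_tray: the shallow stainless tray for scoops, fixed: 130 (x) x 200 (y) outside, 22 high, walls and floor 4 thick; origin in the middle of its underside
- jar_tub: the deeper white plastic tub for jars, fixed, with a small grip lug at each end: 130 (x) x 200 (y) outside, 45 high, walls and floor 4 thick; origin in the middle of its underside
- beaker: bystander: a glass beaker, 66 wide, 85 high; origin under its centre
- flask: bystander: an amber measuring flask with stopper, 68 wide, 172 high; origin under its centre
- wash_bottle: bystander: a wash bottle with spout, 66 wide, 185 high; origin under its centre
Not all that is in view belongs to the job. Leave any red look-alike of the jar_tub alone. Of the things that look like the scoop_tray, take the one that is farthest to the robot's left at the start.

How it is judged (in metres and radians):
On the way, in this order (a step that is already met when the one before it is completed fails the run):
1. the drawer is pulled out (value of joint drawer above 0.14 m), for 0.2 s.
2. every electrode lies in its own slot, let go, while the drawer is open (value of joint drawer above 0.1 m and x of ph in the frame of slot_ph between -0.012 and 0.012 m and y of ph in the frame of slot_ph between -0.009 and 0.009 m and z of ph in the frame of slot_ph below 0.017 m and angle between the x axis of ph and the x axis of slot_ph, either way round below 0.17 rad and x of ph_head in the frame of slot_ph below -0.03 m and x of cond in the frame of slot_cond between -0.012 and 0.012 m and y of cond in the frame of slot_cond between -0.009 and 0.009 m and z of cond in the frame of slot_cond below 0.018 m and angle between the x axis of cond and the x axis of slot_cond, either way round below 0.17 rad and x of cond_head in the frame of slot_cond below -0.03 m and x of oxy in the frame of slot_oxy between -0.012 and 0.012 m and y of oxy in the frame of slot_oxy between -0.009 and 0.009 m and z of oxy in the frame of slot_oxy below 0.021 m and angle between the x axis of oxy and the x axis of slot_oxy, either way round below 0.17 rad and x of oxy_head in the frame of slot_oxy below -0.03 m and contact force between each of ph, cond, oxy and the fingers below 0.5 N), for 0.2 s.
At the end, for the whole second after the job is handed in: Drawer open < 8 mm. Each electrode in its own slot, head to the front: 12 mm lengthwise, 9 mm sideways, less than 6 mm above resting on the floor, within 10 degrees. Each jar in the tub (origin between the walls, < 50 mm up), each scoop in the steel tray (< 35 mm up), any way round. All at rest (value of joint drawer below 0.008 m and x of ph in the frame of slot_ph between -0.012 and 0.012 m and y of ph in the frame of slot_ph between -0.009 and 0.009 m and z of ph in the frame of slot_ph below 0.017 m and angle between the x axis of ph and the x axis of slot_ph, either way round below 0.17 rad and x of ph_head in the frame of slot_ph below -0.03 m and x of cond in the frame of slot_cond between -0.012 and 0.012 m and y of cond in the frame of slot_cond between -0.009 and 0.009 m and z of cond in the frame of slot_cond below 0.018 m and angle between the x axis of cond and the x axis of slot_cond, either way round below 0.17 rad and x of cond_head in the frame of slot_cond below -0.03 m and x of oxy in the frame of slot_oxy between -0.012 and 0.012 m and y of oxy in the frame of slot_oxy between -0.009 and 0.009 m and z of oxy in the frame of slot_oxy below 0.021 m and angle between the x axis of oxy and the x axis of slot_oxy, either way round below 0.17 rad and x of oxy_head in the frame of slot_oxy below -0.03 m and x of jar1 in the frame of jar_tub between -0.063 and 0.063 m and y of jar1 in the frame of jar_tub between -0.098 and 0.098 m and z of each of jar1, jar2 in the frame of jar_tub below 0.05 m and x of jar2 in the frame of jar_tub between -0.063 and 0.063 m and y of jar2 in the frame of jar_tub between -0.098 and 0.098 m and x of scoop1 in the frame of scoop_tray between -0.063 and 0.063 m and y of scoop1 in the frame of scoop_tray between -0.098 and 0.098 m and z of each of scoop1, scoop2, scoop3 in the frame of scoop_tray below 0.035 m and x of scoop2 in the frame of scoop_tray between -0.063 and 0.063 m and y of scoop2 in the frame of scoop_tray between -0.098 and 0.098 m and x of scoop3 in the frame of scoop_tray between -0.063 and 0.063 m and y of scoop3 in the frame of scoop_tray between -0.098 and 0.098 m and linear speed of each of ph, cond, oxy, jar1, jar2, scoop1, scoop2, scoop3 below 0.02 m/s); the robot touches nothing.
It fails at once if the beaker is moved more than 3 cm or tipped over (distance of beaker from where it was at the start of the episode above 0.03 m or angle between beaker's own z axis and vertical above 0.5 rad).
It fails at once if the flask is moved more than 3 cm or tipped over (distance of flask from where it was at the start of the episode above 0.03 m or angle between flask's own z axis and vertical above 0.5 rad).
It fails at once if the wash bottle is moved more than 3 cm or tipped over (distance of wash_bottle from where it was at the start of the episode above 0.03 m or angle between wash_bottle's own z axis and vertical above 0.5 rad).
Of ph, cond, oxy only 2 to 3 are there at a start; the rules pass over those that are not, and their reading is None.
Of jar1, jar2, scoop1, scoop2, scoop3 only 4 to 5 are there at a start; the rules pass over those that are not, and their reading is None.
At some moment in a run one of jar1, jar2, scoop1, scoop2, scoop3 may be knocked a few centimetres aside while the robot is not near it.
Once in a run the grip may slacken for a moment while it holds something.
It also fails if it takes over 210 s, if anything falls off the work surface, if the arm or the gripper's body presses on something with over 40 N, if the wrist force passes 120 N, or if a joint passes its speed limit or range.

## Working session

There is one attempt and no reset: what is moved stays moved. The work goes in short steps, Python scripts to look and compute and a shell command to move; the robot and the scene stay as the last step left them, time stands still between calls to the robot, and variables do not carry over. Pictures are saved under pics/ and viewed, about 12 in all and at most 16, crops included, and the job is handed in when it is done.

```bash
ls; mkdir -p pics
python3 - <<'E'
from workcell import env
import cv2
for n in ("scene","top"):
    d=env.get_image(n); print(n,d["K"].tolist(),d["rvec"],d["tvec"])
    cv2.imwrite(f"pics/{n}0.png",cv2.resize(d["img"][:,:,::-1],(800,600),interpolation=cv2.INTER_CUBIC))
    for q in ("drawer_handle","unit","ph","cond","oxy","jar1","scoop1","scoop_tray","jar_tub","beaker","flask","wash_bottle"):
        print(q,[([round(x) for x in r["bbox"]],round(r["confidence"],2)) for r in env.find_in(n,q)])
o=env.get_obs();print(o["t"],o["eef_pos"],o["tool_rot"],o["gripper_width"])
E
```

```text
pics
scene [[353.6822552204577, 0.0, 256.61381238320956], [0.0, 353.6822552204577, 189.8782810545107], [0.0, 0.0, 1.0]] [ 2.43182342  0.84780946 -0.25105893] [-406.29922009 -204.19094313 1561.40855085]
drawer_handle [([326, 158, 37, 43], 0.55)]
unit [([350, 145, 85, 62], 0.96)]
ph [([253, 204, 27, 33], 0.66)]
cond [([231, 219, 26, 27], 0.67), ([349, 145, 84, 64], 0.54)]
oxy [([327, 156, 40, 41], 0.19)]
jar1 [([169, 232, 23, 17], 0.66), ([172, 256, 19, 23], 0.58)]
scoop1 [([259, 253, 10, 38], 0.77), ([197, 243, 11, 34], 0.52)]
scoop_tray [([216, 286, 70, 65], 0.87), ([113, 306, 75, 71], 0.72), ([322, 154, 40, 43], 0.4)]
jar_tub [([253, 119, 55, 39], 0.76), ([298, 221, 63, 50], 0.68), ([325, 156, 36, 49], 0.67)]
beaker [([347, 203, 15, 21], 0.73), ([253, 203, 26, 28], 0.6)]
flask [([163, 331, 28, 26], 0.87)]
wash_bottle [([330, 99, 17, 36], 0.73)]
top [[393.9630287848763, 0.0, 249.21346120236157], [0.0, 393.9630287848763, 192.64772314948397], [0.0, 0.0, 1.0]] [ 2.17563323 -2.14197629  0.14102254] [ -10.05515637  511.80580422 1358.20332205]
drawer_handle []
unit [([119, 154, 95, 92], 0.85)]
ph [([248, 198, 16, 44], 0.74)]
cond [([276, 203, 16, 34], 0.7), ([147, 171, 38, 56], 0.23)]
oxy []
jar1 [([333, 241, 21, 22], 0.71), ([350, 219, 19, 22], 0.55)]
scoop1 [([323, 212, 31, 28], 0.78), ([294, 158, 33, 26], 0.61)]
scoop_tray [([342, 168, 63, 48], 0.6)]
jar_tub [([148, 276, 68, 44], 0.97), ([241, 143, 60, 54], 0.89), ([250, 200, 22, 50], 0.27)]
beaker [([190, 115, 22, 22], 0.61), ([408, 173, 29, 21], 0.38)]
flask [([407, 175, 31, 16], 0.56)]
wash_bottle [([67, 206, 31, 20], 0.7), ([192, 113, 21, 23], 0.3)]
1.3 [ 230.13126743 -471.86599036  303.90620488] [[ 4.38374841e-01 -8.98792244e-01 -2.44860368e-05]
 [-8.98792244e-01 -4.38374839e-01 -4.59481405e-05]
 [ 3.05637698e-05  4.21503687e-05 -9.99999999e-01]] 85.28377089066684
```

View pics/scene0.png

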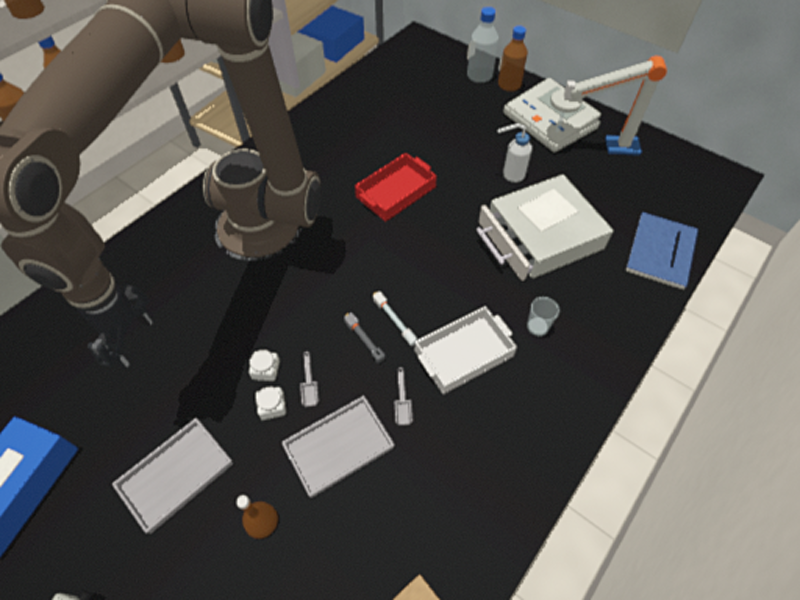

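View pics/top0.png

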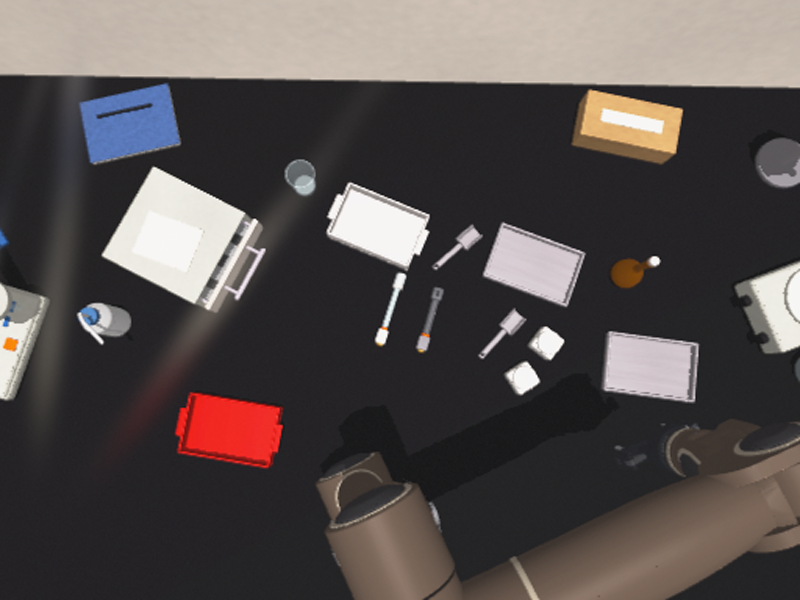

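The top picture shows ph (head ~382,338, tip ~400,278) and cond (head ~423,346, tip ~437,292). There are two jars (545,343 and 522,378), two scoops (trough ends 470,237 and 512,320), and the white tub (378,225). The left tray is the one at (535,263). The unit's handle runs from (265,250) to (238,298). There is no oxy.

```bash
cat > h.py <<'E'
import numpy as np, cv2
from workcell import env
def shot(name,fn=None,crop=None,size=(800,600)):
    d=env.get_image(name)
    if fn:
        im=d["img"][:,:,::-1]
        if crop: im=im[crop[1]:crop[3],crop[0]:crop[2]]
        cv2.imwrite("pics/"+fn,cv2.resize(im,size,interpolation=cv2.INTER_CUBIC))
    return d
def ray(d,u,v,z):
    R=cv2.Rodrigues(np.array(d["rvec"],float))[0];t=np.array(d["tvec"],float).ravel()
    c=-R.T@t; r=R.T@np.linalg.inv(d["K"])@[u,v,1.]
    return c+r*(z-c[2])/r[2]
def proj(d,p):
    return cv2.projectPoints(np.array([p],float),np.array(d["rvec"],float),np.array(d["tvec"],float),d["K"],None)[0].reshape(-1,2)[0]
def go(x,y,zg,jaw=None):
    """shift/turn in tool axes to get grasp point to x,y,zg with the jaw axis along world angle jaw (deg), tool down"""
    o=env.get_obs();R=np.array(o["tool_rot"]);p=np.array(o["eef_pos"])
    cur=np.degrees(np.arctan2(R[1,0],R[0,0]))
    a=cur if jaw is None else jaw
    a=cur+(a-cur+90)%180-90
    alts=[]
    for aa in (a,a-180 if a>cur else a+180):
        s=np.radians(aa);X=np.array([np.cos(s),np.sin(s),0]);Z=np.array([0,0,-1.]);T=np.c_[X,np.cross(Z,X),Z]
        rv=cv2.Rodrigues(R.T@T)[0].ravel(); alts.append(rv.round(4).tolist())
    s=R.T@(np.array([x,y,zg+54.])-p)
    print("shift",s.round(1).tolist(),"turn",alts[0],"or",alts[1],"cur",p.round(1).tolist(),round(cur,1),"q6",round(o["q"][5],2),"w",round(o["gripper_width"],1),"t",round(o["t"],2))
E
python3 - <<'E'
from h import *
d=shot("top")
k=.64
P={"ph_head":(382,338,11),"ph_tip":(400,278,11),"co_head":(423,346,12),"co_tip":(437,292,12),"h1":(265,250,45),"h2":(238,298,45),"fr1":(262,222,64),"fr2":(215,310,64),"back1":(152,168,75),"back2":(104,255,75),
"s1trough":(470,237,10),"s1end":(434,268,10),"s2trough":(513,319,10),"s2end":(480,356,10),
"jarA":(546,342,50),"jarB":(522,377,50),"tubc":(378,225,20),"tub1":(347,185,45),"tub2":(429,212,45),"tub3":(412,268,45),"tub4":(330,238,45),"trayc":(534,264,10),"t1":(503,224,22),"t2":(584,253,22),"t3":(567,305,22),"t4":(484,274,22),"beaker":(300,178,40),"flask":(627,273,60),"wash":(105,318,90),"base":(370,520,0)}
for n,(u,v,z) in P.items(): print(n,ray(d,u*k,v*k,z).round(0)[:2])
go(400,0,150)
E
```

```text
ph_head [429.  13.]
ph_tip [568. -26.]
co_head [413. -80.]
co_tip [ 537. -111.]
h1 [622. 281.]
h2 [512. 337.]
fr1 [682. 286.]
fr2 [482. 381.]
back1 [799. 535.]
back2 [599. 628.]
s1trough [ 668. -187.]
s1end [ 593. -104.]
s2trough [ 478. -286.]
s2end [ 392. -210.]
jarA [ 424. -350.]
jarB [ 346. -296.]
tubc [690.  27.]
tub1 [777.  99.]
tub2 [716. -89.]
tub3 [586. -52.]
tub4 [652. 135.]
trayc [ 606. -336.]
t1 [ 697. -262.]
t2 [ 632. -448.]
t3 [ 510. -407.]
t4 [ 579. -218.]
beaker [793. 208.]
flask [ 580. -531.]
wash [458. 609.]
base [27. 33.]
shift [-349.6, -359.5, 99.9] turn [0.0, 0.0, 0.0] or [0.0, -0.0, 3.1416] cur [230.2, -471.9, 303.9] -64.0 q6 1.57 w 85.6 t 1.35
```

```bash
python3 -m creep '[85,-215,-250,0,0,0,-1,85,-215,-250,0,0,0,-1,85,-215,-250,0,0,0,-1,85,-215,-250,0,0,0,-1,85,-215,-250,0,0,0,-1,85,-215,-250,0,0,0,-1,85,-215,-250,0,0,0,-1,85,-215,-250,0,0,0,-1]'; python3 -c "
from h import *
go(567,309,130,64.8)"
```

```text
t: 2.02
eef_pos: [360.8, -166.9, 304.2]
tool_rot: [[0.994, -0.111, 0.001], [-0.111, -0.994, -0.0], [0.001, 0.0, -1.0]]
ft_force: [1.5, -0.4, -0.4]
gripper_width: 85.2
shift [152.2, -495.8, 120.3] turn [0.0007, -0.0008, -1.2418] or [-0.0009, -0.0008, 1.8997] cur [360.8, -166.9, 304.2] -6.4 q6 1.25 w 85.2 t 2.02
```

```bash
python3 -m creep '[85,90,-295,0,0,0,-0.98,85,90,-295,0,0,0,-0.98,85,90,-295,0,0,0,-0.98,85,90,-295,0,0,0,-0.98,85,90,-295,0,0,0,-0.98,85,90,-295,0,0,0,-0.98,85,90,-295,0,0,0,-0.98,85,90,-295,0,0,0,-0.98]'; python3 -c "
from h import *
go(567,309,130,64.8)"
```

```text
t: 2.68
eef_pos: [484.1, 120.3, 303.9]
tool_rot: [[0.638, 0.77, 0.001], [0.77, -0.638, 0.001], [0.002, 0.0, -1.0]]
ft_force: [-0.3, -0.7, -0.2]
gripper_width: 84.7
shift [198.0, -56.7, 120.1] turn [0.0006, -0.0015, -0.2524] or [-0.0022, -0.0009, 2.8892] cur [484.1, 120.3, 303.9] 50.3 q6 0.94 w 84.7 t 2.68
```

```bash
python3 -m creep '[85,180,-57,80,0,0,-0.25,85,180,-57,80,0,0,-0.25,85,180,-57,80,0,0,-0.25,85,180,-57,80,0,0,-0.25,85,180,-57,80,0,0,-0.25,85,180,-57,80,0,0,-0.25,85,180,-57,80,0,0,-0.25]'; python3 -c "
from h import *
d=shot('wrist','w1.png')
print([(r['bbox'],r['confidence']) for r in env.find_in('wrist','drawer_handle')])
print(proj(d,(567,309,45)),proj(d,(622,281,45)),proj(d,(512,337,45)))
go(567,309,45,64.8)"
```

```text
t: 3.27
eef_pos: [554.9, 297.0, 221.5]
tool_rot: [[0.426, 0.905, -0.002], [0.905, -0.426, -0.001], [-0.002, -0.001, -1.0]]
ft_force: [-1.3, 0.1, -0.4]
gripper_width: 85.1
[([325.8, 193.1, 107.9, 259.5], 0.78)]
[274.34989644 199.86119091] [271.14683383 259.93805361] [278.03226741 130.79438735]
shift [17.6, 4.8, 125.2] turn [0.0006, -0.0008, -0.0022] or [-0.0012, -0.001, 3.1394] cur [555.0, 295.1, 224.2] 64.7 q6 0.93 w 84.9 t 3.37
```

View pics/w1.png

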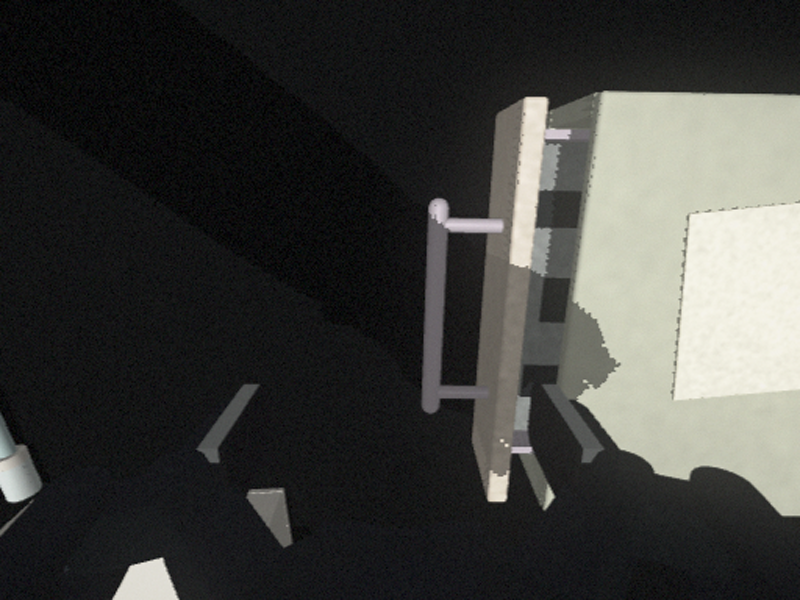

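```bash
python3 -c "
from h import *
d=shot('wrist')
a=ray(d,280.3,132.5,45);b=ray(d,275.8,259,45);print(a,b,(a+b)/2,np.degrees(np.arctan2(*(b-a)[1::-1]))) 
m=(a+b)/2
go(m[0],m[1],45,64.8)"
```

```text
[515.15532281 336.76985588  45.        ] [625.18361165 283.26038319  45.        ] [570.16946723 310.01511954  45.        ] -25.934798538493265
shift [20.1, 6.8, 126.0] turn [0.0014, -0.0018, -0.003] or [-0.0029, -0.0021, 3.1386] cur [555.1, 294.7, 224.9] 64.6 q6 0.93 w 85.1 t 3.42
```

```bash
python3 -m creep '[26,20,7,50,0,0,0,26,20,7,50,0,0,0,26,20,7,50,0,0,0,26,20,7,50,0,0,0,26,20,7,90,0,0,0,26,20,7,126,0,0,0,26,20,7,126,0,0,0,26,20,7,126,0,0,0]' && python3 -m creep '[0,0,0,0,0,0,0,0,0,0,0,0,0,0,0,0,0,0,0,0,0,0,0,0,0,0,0,0,0,0,0,0,0,0,0]'
```

```text
t: 4.08
eef_pos: [570.5, 309.3, 100.8]
tool_rot: [[0.429, 0.903, 0.003], [0.903, -0.429, 0.002], [0.003, 0.002, -1.0]]
ft_force: [-0.6, -0.1, 1.1]
gripper_width: 25.8
t: 4.5
eef_pos: [571.0, 309.4, 103.1]
tool_rot: [[0.43, 0.903, 0.006], [0.903, -0.43, 0.003], [0.005, 0.004, -1.0]]
ft_force: [-1.7, -0.3, 6.6]
gripper_width: 8.9
```

```bash
python3 -m creep '[0,-20,0,3,0,0,0,0,-45,0,3,0,0,0,0,-70,0,3,0,0,0,0,-95,0,3,0,0,0,0,-120,0,3,0,0,0,0,-140,0,3,0,0,0,0,-150,0,3,0,0,0,0,-150,0,3,0,0,0]' && python3 -m creep '[0,-5,0,0,0,0,0,0,-10,0,0,0,0,0,0,-15,0,0,0,0,0,0,-20,0,0,0,0,0]'
```

```text
t: 5.17
eef_pos: [504.6, 173.8, 103.0]
tool_rot: [[0.43, 0.903, 0.005], [0.903, -0.43, 0.007], [0.009, 0.001, -1.0]]
ft_force: [-13.8, 5.5, 21.5]
gripper_width: 8.6
t: 5.5
eef_pos: [496.7, 157.4, 103.3]
tool_rot: [[0.429, 0.903, 0.006], [0.903, -0.429, 0.014], [0.015, -0.0, -1.0]]
ft_force: [7.0, 23.0, -16.2]
gripper_width: 8.3
```

```bash
python3 -m creep '[0,-4,0,0,0,0,0,0,-8,0,0,0,0,0,0,-8,0,0,0,0,0]';python3 -m creep '[0,0,0,0,0,0,0,0,0,0,0,0,0,0]'
```

```text
t: 5.75
eef_pos: [496.3, 156.3, 103.3]
tool_rot: [[0.426, 0.905, 0.011], [0.904, -0.426, 0.031], [0.033, -0.003, -0.999]]
ft_force: [12.4, 30.9, -23.6]
gripper_width: 8.4
t: 5.92
eef_pos: [496.6, 156.9, 103.1]
tool_rot: [[0.425, 0.905, 0.011], [0.904, -0.426, 0.032], [0.034, -0.003, -0.999]]
ft_force: [-0.0, 1.7, -4.0]
gripper_width: 8.3
```

```bash
python3 -m creep '[26,0,0,0,0,0,0,26,0,0,0,0,0,0,26,0,0,0,0,0,0,26,0,0,-40,0,0,0,26,0,0,-80,0,0,0,26,0,0,-120,0,0,0,26,0,0,-160,0,0,0,26,0,0,-180,0,0,0]'; python3 -c "
from h import *
go(510,190,220,64.4)"
```

```text
t: 6.58
eef_pos: [495.2, 150.8, 288.7]
tool_rot: [[0.426, 0.905, 0.018], [0.904, -0.426, 0.033], [0.038, 0.002, -0.999]]
ft_force: [-0.2, 0.1, 0.2]
gripper_width: 26.2
shift [41.2, -3.4, 16.3] turn [0.0016, -0.0378, 0.0068] or [0.0592, 0.0025, -3.1342] cur [495.2, 150.8, 288.7] 64.8 q6 0.72 w 26.2 t 6.58
```

```bash
python3 -m creep '[85,120,0,-20,0,-0.038,0,85,120,0,-20,0,-0.038,0,85,120,0,-20,0,-0.038,0,85,120,0,-20,0,-0.038,0,85,120,0,-20,0,-0.038,0]'; python3 -c "
from h import *
d=shot('wrist','w2.png')
c=shot('top','t2.png',crop=(150,90,406,282))
"
```

```text
t: 7.0
eef_pos: [546.6, 259.9, 313.0]
tool_rot: [[0.424, 0.906, 0.001], [0.906, -0.424, -0.001], [-0.001, 0.002, -1.0]]
ft_force: [-0.8, -0.3, -0.3]
gripper_width: 84.2
```

View pics/w2.png

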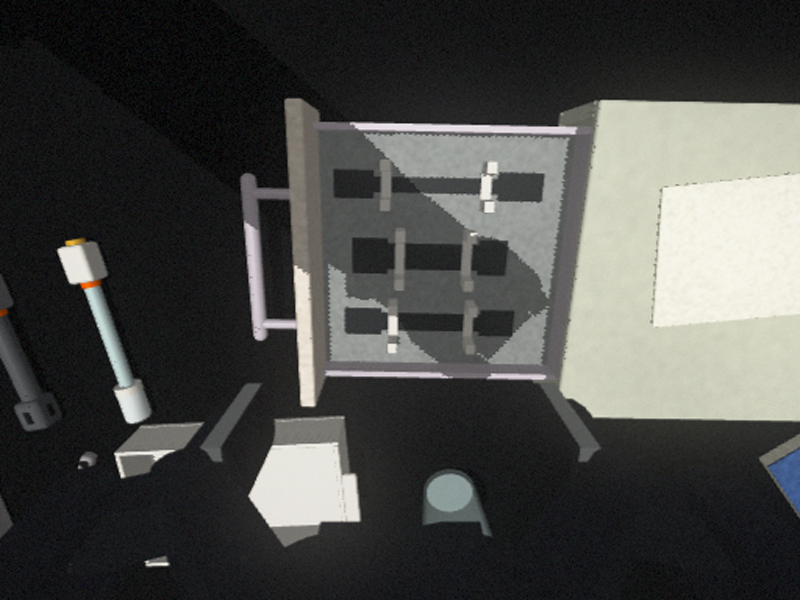

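View pics/t2.png

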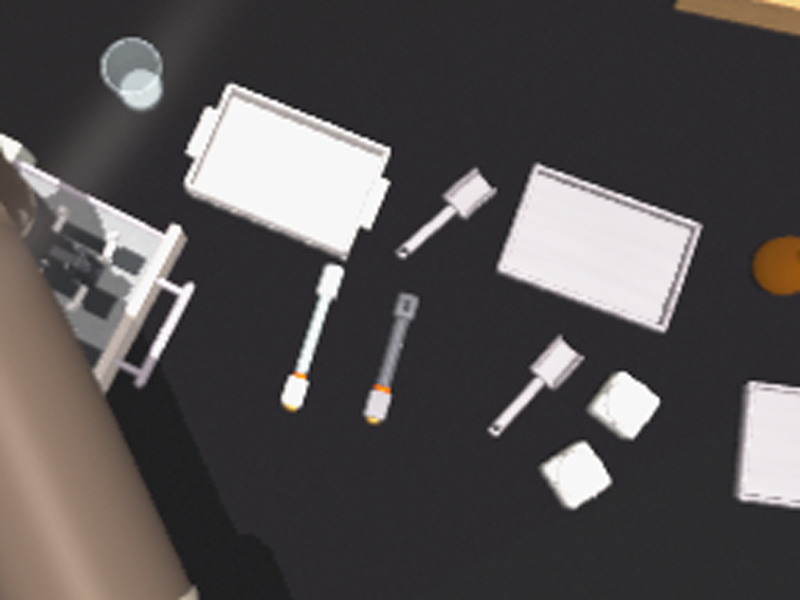

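w2 shows the open drawer. The long ph outline is at rows ~186 (cols 333–545), oxy is in the middle at row 257 (352–508), and cond is at row 321 (345–513). I'm working out the slots next.

```bash
python3 -c "
from h import *
d=shot('wrist')
k=.64
P=dict(ph=((333,184),(545,188),14),oxy=((352,255.5),(508,258),14),cond=((345,321),(513,322),14),phcr=((385,166),(489,168),36),phcr2=((385,190),(489,187),36),han=((249,178),(260,336),45),cab=((600,101),(560,416),75),front=((296,100),(308,403),64),rail=((322,127),(578,130),34),rail2=((328,374),(545,377),34))
for n,(a,b,z) in P.items():
    A=ray(d,a[0]*k,a[1]*k,z);B=ray(d,b[0]*k,b[1]*k,z);v=B-A
    print(n,A.round(1)[:2],B.round(1)[:2],((A+B)/2).round(1)[:2],'len',np.hypot(*v[:2]).round(1),'ang',np.degrees(np.arctan2(v[1],v[0])).round(1))
o=env.get_obs();print(o['eef_pos'])
"
```

```text
ph [466.3 235.1] [541.7 388. ] [504.  311.5] len 170.5 ang 63.8
oxy [524.6 222.5] [582.4 340.5] [553.5 281.5] len 131.4 ang 63.9
cond [574.  190.4] [637.7 323.9] [605.8 257.1] len 147.9 ang 64.5
phcr [472.1 279.5] [506.5 349.2] [489.3 314.3] len 77.7 ang 63.7
phcr2 [487.7 271.9] [519.2 344.1] [503.5 308. ] len 78.7 ang 66.4
han [437.4 185.9] [548. 130.] [492.7 157.9] len 123.9 ang -26.8
cab [495.5 421.4] [700.6 323.6] [598.  372.5] len 227.2 ang -25.5
front [410.3 245.2] [610.6 144.5] [510.5 194.9] len 224.3 ang -26.7
rail [427.8 249.5] [509.6 418.5] [468.7 334. ] len 187.7 ang 64.2
rail2 [605.7 160.2] [688.2 329.1] [646.9 244.6] len 188.0 ang 64.0
[545.4613078  257.60769137 313.1893452 ]
```

```bash
python3 -m creep '[60,-303,79,20,0,0,-0.17,60,-303,79,20,0,0,-0.17,60,-303,79,20,0,0,-0.17,60,-303,79,20,0,0,-0.17,60,-303,79,20,0,0,-0.17,60,-303,79,20,0,0,-0.17,60,-303,79,20,0,0,-0.17,60,-303,79,20,0,0,-0.17]';python3 -m creep '[60,0,0,0,0,0,0,60,0,0,0,0,0,0]'; python3 -c "
from h import *
d=shot('wrist','w3.png')
for q in ('ph','ph_head','cond','cond_head'): print(q,[(np.round(r['bbox']),round(r['confidence'],2)) for r in env.find_in('wrist',q)])
"
```

```text
t: 7.82
eef_pos: [485.0, -54.1, 293.8]
tool_rot: [[0.271, 0.963, 0.001], [0.963, -0.271, -0.003], [-0.003, 0.002, -1.0]]
ft_force: [-0.0, 1.2, 0.2]
gripper_width: 60.2
t: 7.98
eef_pos: [483.3, -56.2, 294.1]
tool_rot: [[0.276, 0.961, 0.001], [0.961, -0.276, -0.003], [-0.003, 0.002, -1.0]]
ft_force: [0.2, 0.9, -0.7]
gripper_width: 60.1
ph [(array([299., 168.,  27., 137.]), 0.98), (array([470., 132.,  83., 206.]), 0.65)]
ph_head [(array([299., 168.,  27., 135.]), 0.77)]
cond [(array([223., 169.,  26., 123.]), 0.94)]
cond_head [(array([223., 168.,  19., 125.]), 0.73)]
```

View pics/w3.png

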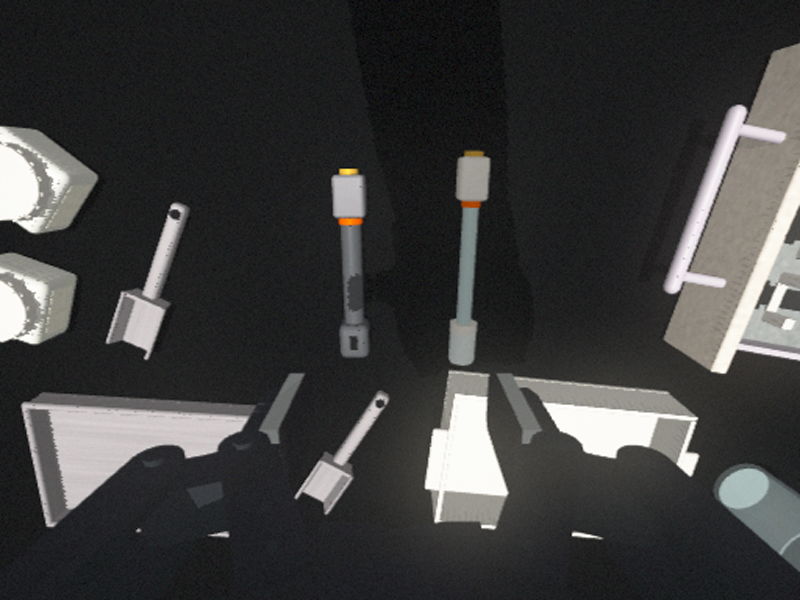

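```bash
python3 -c "
from h import *
d=shot('wrist')
k=.64
P=dict(ph=((471,202),(463.5,321),11),phw=((475,153),(461,363),11),cond=((350,219),(354,323),12),condw=((348,170),(355,357),12))
for n,(a,b,z) in P.items():
    A=ray(d,a[0]*k,a[1]*k,z);B=ray(d,b[0]*k,b[1]*k,z);v=B-A
    print(n,A.round(1)[:2],B.round(1)[:2],((A+B)/2).round(1)[:2],'len',np.hypot(*v[:2]).round(1),'ang',np.degrees(np.arctan2(v[1],v[0])).round(1))
go(501,-9,90,75)
"
```

```text
ph [452.4  12. ] [546.1 -16. ] [499.3  -2. ] len 97.8 ang -16.6
phw [418.1  22.9] [583.1 -26.9] [500.6  -2. ] len 172.4 ang -16.8
cond [439.5 -82.3] [ 522.8 -105.1] [481.1 -93.7] len 86.4 ang -15.3
condw [404.  -72.7] [ 552.6 -113.6] [478.3 -93.2] len 154.1 ang -15.4
shift [47.1, 3.1, 149.7] turn [0.0018, 0.0024, -0.0111] or [0.0037, -0.0028, 3.1305] cur [485.2, -53.2, 293.8] 74.4 q6 0.17 w 59.8 t 8.28
```

```bash
python3 -m creep '[50,53,0,40,0,0,0.02,50,53,0,80,0,0,0.02,50,53,0,115,0,0,0.02,50,53,0,150,0,0,0.02,50,53,0,185,0,0,0.02,50,53,0,205,0,0,0.02,50,53,0,205,0,0,0.02]'; python3 -c "
from h import *
go(499.5,-2,22,73.3)
"
```

```text
t: 8.87
eef_pos: [496.5, -1.6, 83.7]
tool_rot: [[0.287, 0.958, -0.008], [0.958, -0.287, -0.003], [-0.005, -0.007, -1.0]]
ft_force: [-0.4, -0.6, -0.4]
gripper_width: 49.9
shift [0.5, 3.1, 7.7] turn [-0.0067, 0.0048, 0.0005] or [-0.0076, -0.0106, -3.141] cur [496.5, -1.6, 83.7] 73.3 q6 0.29 w 49.9 t 8.87
```

```bash
python3 -m creep '[50,0.5,3,7.7,-0.006,0.005,0,50,0.5,3,7.7,-0.006,0.005,0,0,0.5,3,7.7,-0.006,0.005,0,0,0.5,3,7.7,-0.006,0.005,0,0,0.5,3,7.7,-0.006,0.005,0,0,0.5,3,7.7,-0.006,0.005,0,0,0.5,3,7.7,-0.006,0.005,0,0,0.5,3,7.7,-0.006,0.005,0]'; python3 -m creep '[0,0,0,-20,0,0,0,0,0,0,-50,0,0,0,0,0,0,-80,0,0,0,0,0,0,-110,0,0,0,0,0,0,-140,0,0,0,0,0,0,-140,0,0,0]'; python3 -c "
from h import *
go(503,309.8,120,153.8+0.3)
go(503,309.8,120)
"
```

```text
t: 9.53
eef_pos: [500.4, -2.0, 77.7]
tool_rot: [[0.287, 0.958, 0.002], [0.958, -0.287, 0.0], [0.001, 0.002, -1.0]]
ft_force: [0.1, 0.3, 6.2]
gripper_width: 9.5
t: 10.03
eef_pos: [502.3, -2.1, 224.5]
tool_rot: [[0.287, 0.958, 0.012], [0.958, -0.287, 0.0], [0.004, 0.011, -1.0]]
ft_force: [0.7, -0.8, -0.0]
gripper_width: 9.3
shift [298.8, -89.4, 50.6] turn [0.0122, 0.0048, -1.4097] or [0.005, -0.0127, 1.7319] cur [502.3, -2.1, 224.5] 73.3 q6 0.29 w 9.3 t 10.03
shift [298.8, -89.4, 50.6] turn [0.0114, -0.0039, -0.0] or [-0.0061, -0.0179, 3.1415] cur [502.3, -2.1, 224.5] 73.3 q6 0.29 w 9.3 t 10.03
```

```bash
python3 -m creep '[0,299,-89,0,0,0,-0.98,0,299,-89,0,0,0,-0.98,0,299,-89,0,0,0,-0.98,0,299,-89,0,0,0,-0.98,0,299,-89,0,0,0,-0.98,0,299,-89,0,0,0,-0.98,0,299,-89,0,0,0,-0.98,0,299,-89,0,0,0,-0.98]'; python3 -c "
from h import *
go(503,309.8,36,154.1)
"
```

```text
t: 10.7
eef_pos: [502.3, 314.0, 224.3]
tool_rot: [[-0.643, 0.766, 0.012], [0.766, 0.643, 0.002], [-0.006, 0.011, -1.0]]
ft_force: [0.5, -0.3, -0.9]
gripper_width: 9.3
shift [-2.8, -3.6, 134.3] turn [0.0092, 0.0084, -0.4206] or [0.0115, -0.0126, 2.7209] cur [502.3, 314.0, 224.3] 130.0 q6 -0.14 w 9.3 t 10.7
```

```bash
python3 -m creep '[0,-3,-4,30,0.009,0.008,-0.12,0,-3,-4,60,0.009,0.008,-0.24,0,-3,-4,60,0.009,0.008,-0.36,0,-3,-4,60,0.009,0.008,-0.42,0,-3,-4,60,0.009,0.008,-0.42,0,-3,-4,60,0.009,0.008,-0.42]'; python3 -c "
from h import *
shot('wrist','w4.png')
go(503,309.8,36,154.1)
"
```

```text
t: 11.2
eef_pos: [501.9, 309.3, 164.1]
tool_rot: [[-0.898, 0.439, 0.0], [0.439, 0.898, -0.0], [-0.0, 0.0, -1.0]]
ft_force: [0.1, 0.2, -1.3]
gripper_width: 9.2
shift [-0.6, 0.9, 74.5] turn [0.0005, 0.0006, -0.0027] or [0.0009, -0.0007, 3.1389] cur [502.0, 309.3, 164.5] 153.9 q6 -0.56 w 9.4 t 11.25
```

View pics/w4.png

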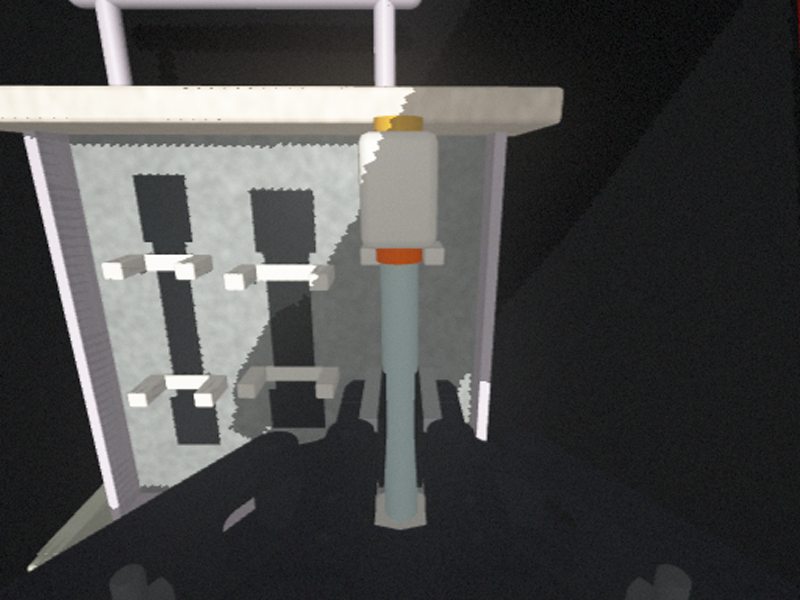

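w4 shows ph held straight. Its head junction is at (399,249), and the front ph cradle is around (402,256). I'm checking the alignment.

```bash
python3 -c "
from h import *
d=shot('wrist')
k=.64
u=np.array([.437,.9]);v=np.array([-.9,.437])
for n,a,z in (('junction',(399,249),97.8),('headend',(399,130),97.8),('cradle top back corners L',(361,264),36),('cradle R',(443,264),36),('cond cradle f L',(105,270),36),('cond cr f R',(212,270),36)):
    A=ray(d,a[0]*k,a[1]*k,z)[:2]; print(n,A.round(1),'u',(u@A).round(1),'v',(v@A).round(1))
"
```

```text
junction [480.5 262. ] u 445.8 v -318.0
headend [465.4 231. ] u 411.2 v -317.9
cradle top back corners L [503.9 270.3] u 463.5 v -335.4
cradle R [470.4 286.7] u 463.5 v -298.0
cond cradle f L [610.4 221.3] u 466.0 v -452.7
cond cr f R [566.5 242.8] u 466.1 v -403.7
```

```bash
python3 -m creep '[0,1,3,20,0,0,0,0,1,3,40,0,0,0,0,1,3,50,0,0,0,0,1,3,60,0,0,0,0,1,3,66,0,0,0,0,1,3,72,0,0,0,0,1,3,73,0,0,0,0,1,3,73,0,0,0]'
```

```text
t: 11.97
eef_pos: [502.9, 312.6, 92.0]
tool_rot: [[-0.898, 0.439, 0.002], [0.439, 0.898, 0.001], [-0.001, 0.001, -1.0]]
ft_force: [0.2, -0.3, -1.2]
gripper_width: 9.1
```

```bash
python3 -m creep '[0,0,0,1,0,0,0,34,0,0,1,0,0,0,34,0,0,1,0,0,0,34,0,0,1,0,0,0,34,0,0,-30,0,0,0,34,0,0,-65,0,0,0,34,0,0,-100,0,0,0,34,0,0,-120,0,0,0]'; python3 -c "
from h import *
d=shot('wrist','w5.png')
go(480.5,-93.6,150,74.7)
"
```

```text
t: 12.63
eef_pos: [503.4, 312.9, 216.2]
tool_rot: [[-0.898, 0.439, 0.005], [0.439, 0.898, 0.003], [-0.003, 0.005, -1.0]]
ft_force: [1.3, 0.1, 0.4]
gripper_width: 34.0
shift [-157.3, -376.4, 13.0] turn [0.0119, -0.0013, 1.3832] or [0.0014, 0.0125, -1.7584] cur [504.4, 313.6, 219.5] 153.9 q6 -0.56 w 33.8 t 12.68
```

View pics/w5.png

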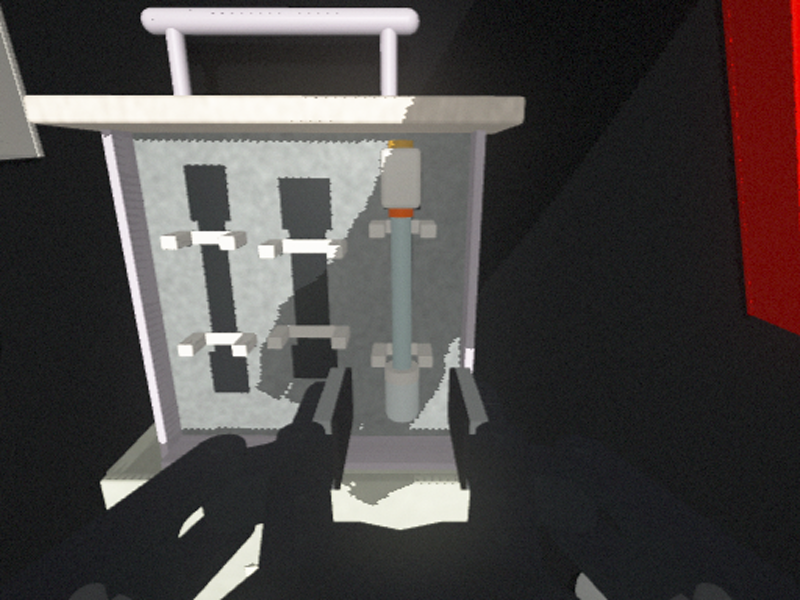

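ph is seated in both cradles with its head to the front (400,180). Cond is next.

```bash
python3 -m creep '[50,-120,-300,0,0,0,0.98,50,-120,-300,0,0,0,0.98,50,-120,-300,0,0,0,0.98,50,-120,-300,0,0,0,0.98,50,-120,-300,0,0,0,0.98,50,-120,-300,0,0,0,0.98,50,-120,-300,0,0,0,0.98,50,-120,-300,0,0,0,0.98]'; python3 -c "
from h import *
go(480.5,-93.6,70,74.7)
"
```

```text
t: 13.35
eef_pos: [479.7, -11.4, 217.6]
tool_rot: [[-0.128, 0.992, 0.01], [0.992, 0.128, 0.005], [0.004, 0.011, -1.0]]
ft_force: [0.1, 0.3, 0.9]
gripper_width: 49.8
shift [-82.0, -10.7, 93.2] turn [0.0098, -0.0056, 0.3958] or [0.0078, 0.0136, -2.7457] cur [479.7, -11.4, 217.6] 97.4 q6 -0.15 w 49.8 t 13.35
```

```bash
python3 -m creep '[50,-40,-11,0,0.01,-0.006,0.12,50,-82,-11,20,0.01,-0.006,0.24,50,-82,-11,55,0.01,-0.006,0.36,50,-82,-11,90,0.01,-0.006,0.396,50,-82,-11,110,0.01,-0.006,0.396,50,-82,-11,125,0.01,-0.006,0.396,50,-82,-11,125,0.01,-0.006,0.396,50,-82,-11,125,0.01,-0.006,0.396]'; python3 -c "
from h import *
go(480.5,-93.6,22.5,74.7)
"
```

```text
t: 14.02
eef_pos: [480.0, -93.4, 91.8]
tool_rot: [[0.264, 0.964, -0.002], [0.964, -0.264, -0.0], [-0.001, -0.002, -1.0]]
ft_force: [-0.3, -0.8, 0.1]
gripper_width: 50.0
shift [-0.0, 0.5, 15.3] turn [-0.0019, 0.0006, -0.0003] or [0.0009, 0.003, 3.1413] cur [480.0, -93.4, 91.8] 74.7 q6 0.08 w 50.0 t 14.02
```

Cond is directly below, so I'll grip it, lift, and carry it to slot_cond.

```bash
python3 -m creep '[50,0,0,15,0,0,0,50,0,0,15,0,0,0,0,0,0,15,0,0,0,0,0,0,15,0,0,0,0,0,0,15,0,0,0,0,0,0,15,0,0,0,0,0,0,15,0,0,0,0,0,0,15,0,0,0]'; python3 -m creep '[0,0,0,-20,0,0,0,0,0,0,-50,0,0,0,0,0,0,-80,0,0,0,0,0,0,-110,0,0,0,0,0,0,-140,0,0,0,0,0,0,-140,0,0,0]'; python3 -c "
from h import *
go(606.3,258,120,154.1)
"
```

```text
t: 14.68
eef_pos: [480.8, -93.6, 78.3]
tool_rot: [[0.264, 0.964, 0.0], [0.964, -0.264, -0.001], [-0.001, 0.0, -1.0]]
ft_force: [-1.2, 0.1, 5.7]
gripper_width: 13.7
t: 15.18
eef_pos: [483.0, -93.9, 225.1]
tool_rot: [[0.264, 0.964, 0.01], [0.965, -0.264, -0.002], [0.0, 0.01, -1.0]]
ft_force: [1.6, -0.3, -1.8]
gripper_width: 13.6
shift [371.9, 25.5, 51.5] turn [0.0088, 0.0069, -1.3858] or [0.0073, -0.0093, 1.7557] cur [483.0, -93.9, 225.1] 74.7 q6 0.08 w 13.6 t 15.18
```

```bash
python3 -m creep '[0,310,21,0,0,0,-0.98,0,310,21,0,0,0,-0.98,0,310,21,0,0,0,-0.98,0,310,21,0,0,0,-0.98,0,310,21,0,0,0,-0.98,0,310,21,0,0,0,-0.98,0,310,21,0,0,0,-0.98,0,310,21,0,0,0,-0.98]'; python3 -c "
from h import *
go(606.3,258,110,154.1)
"
```

```text
t: 15.85
eef_pos: [586.0, 204.0, 225.3]
tool_rot: [[-0.661, 0.75, 0.011], [0.75, 0.661, -0.001], [-0.008, 0.008, -1.0]]
ft_force: [-1.1, -0.5, -1.3]
gripper_width: 13.4
shift [27.6, 50.4, 61.5] turn [0.0061, 0.0093, -0.3967] or [0.0129, -0.0084, 2.7449] cur [586.0, 204.0, 225.3] 131.4 q6 -0.39 w 13.4 t 15.85
```

```bash
python3 -m creep '[0,28,50,0,0.006,0.009,-0.12,0,28,50,0,0.006,0.009,-0.24,0,28,50,30,0.006,0.009,-0.36,0,28,50,61,0.006,0.009,-0.397,0,28,50,61,0.006,0.009,-0.397,0,28,50,61,0.006,0.009,-0.397]'; python3 -c "
from h import *
shot('wrist','w6.png')
go(606.3,258,36,154.1)
"
```

```text
t: 16.35
eef_pos: [604.4, 257.6, 162.8]
tool_rot: [[-0.899, 0.438, -0.004], [0.438, 0.899, -0.002], [0.003, -0.004, -1.0]]
ft_force: [-0.4, -0.8, -0.2]
gripper_width: 13.6
shift [-0.7, 0.5, 75.0] turn [-0.0007, -0.0003, -0.0011] or [-0.0005, 0.0011, 3.1405] cur [605.5, 257.9, 165.0] 154.0 q6 -0.71 w 13.6 t 16.4
```

View pics/w6.png

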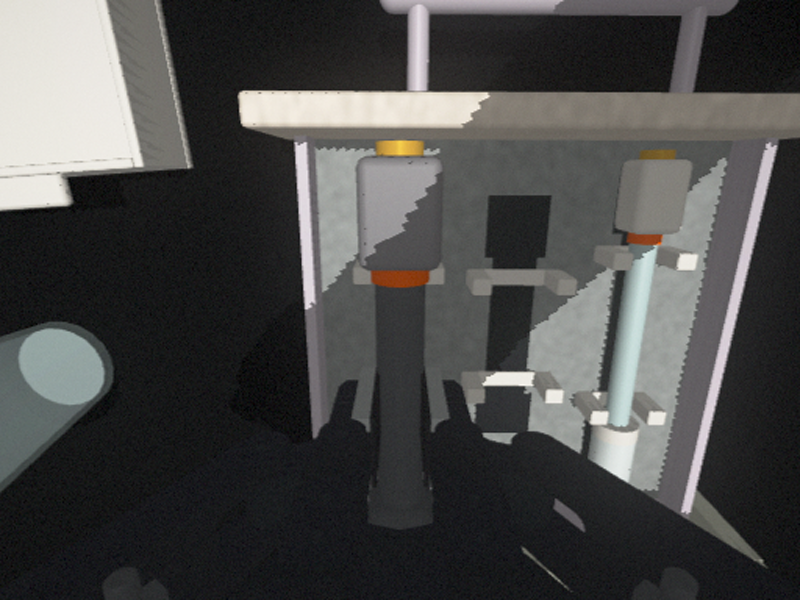

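```bash
python3 -c "
from h import *
d=shot('wrist')
k=.64
u=np.array([.437,.9]);v=np.array([-.9,.437])
for n,a,z in (('junction',(399.5,271),98.7),('headend',(399,157),98.7),('shaftlow',(400,440),98.7),('cradle L',(355,284),36),('cradle R',(445,284),36)):
    A=ray(d,a[0]*k,a[1]*k,z)[:2]; print(n,A.round(1),'u',(u@A).round(1),'v',(v@A).round(1))
print(env.get_obs()['eef_pos'])
"
```

```text
junction [586.8 216.8] u 451.5 v -433.4
headend [572.  186.1] u 417.5 v -433.5
shaftlow [613.5 272.1] u 513.0 v -433.3
cradle L [614.2 226. ] u 471.8 v -454.0
cradle R [576.7 244.2] u 471.8 v -412.3
[606.13651057 258.00400159 166.28803078]
```

```bash
python3 -m creep '[0,0,3.5,20,0,0,0,0,0,3.5,40,0,0,0,0,0,3.5,50,0,0,0,0,0,3.5,60,0,0,0,0,0,3.5,67,0,0,0,0,0,3.5,73,0,0,0,0,0,3.5,74,0,0,0,0,0,3.5,74,0,0,0]';python3 -m creep '[0,0,0,1,0,0,0,36,0,0,1,0,0,0,36,0,0,1,0,0,0,36,0,0,1,0,0,0,36,0,0,-30,0,0,0,36,0,0,-65,0,0,0,36,0,0,-100,0,0,0,36,0,0,-120,0,0,0]'; python3 -c "
from h import *
d=shot('wrist','w7.png')
shot('top','t7.png',crop=(200,90,456,282))
"
```

```text
t: 17.12
eef_pos: [608.0, 261.2, 92.7]
tool_rot: [[-0.899, 0.438, 0.002], [0.438, 0.899, 0.001], [-0.002, 0.002, -1.0]]
ft_force: [0.1, 0.6, -1.7]
gripper_width: 13.5
t: 17.78
eef_pos: [608.5, 261.4, 217.3]
tool_rot: [[-0.899, 0.438, 0.007], [0.438, 0.899, 0.003], [-0.005, 0.005, -1.0]]
ft_force: [0.2, 0.7, -0.1]
gripper_width: 35.9
```

View pics/w7.png

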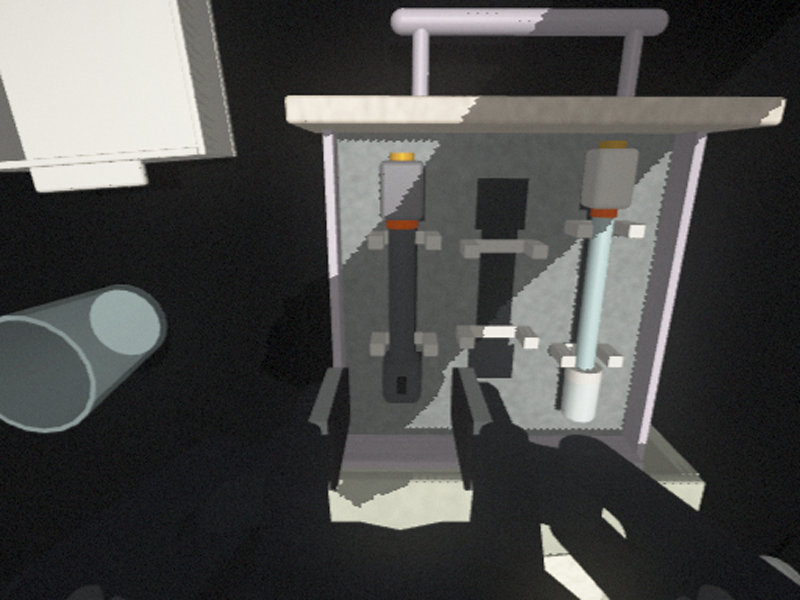

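Both electrodes are seated with their heads to the front. I'll go back to the handle and shut the drawer.

```bash
python3 -m creep '[26,0,-100,-20,0,0,0.96,26,0,-100,-20,0,0,0.96,26,0,-100,-20,0,0,0.96,26,0,-100,-20,0,0,0.96,26,0,-100,-20,0,0,0.96,26,0,-100,-20,0,0,0.96,26,0,-100,-20,0,0,0.96,26,0,-100,-20,0,0,0.96]'; python3 -c "
from h import *
go(494.2,157.2,120,64.3)
"
```

```text
t: 18.55
eef_pos: [565.1, 171.7, 236.4]
tool_rot: [[-0.151, 0.989, 0.009], [0.989, 0.151, 0.004], [0.002, 0.009, -1.0]]
ft_force: [-0.5, -0.6, -1.0]
gripper_width: 25.7
shift [-3.8, -72.8, 61.7] turn [0.0084, -0.0052, 0.5999] or [0.0068, 0.0111, -2.5416] cur [565.1, 171.7, 236.4] 98.7 q6 0.14 w 25.7 t 18.55
```

```bash
python3 -m creep '[26,-4,-73,0,0.008,-0.005,0.12,26,-4,-73,20,0.008,-0.005,0.24,26,-4,-73,50,0.008,-0.005,0.36,26,-4,-73,60,0.008,-0.005,0.48,26,-4,-73,60,0.008,-0.005,0.6,26,-4,-73,60,0.008,-0.005,0.6,26,-4,-73,60,0.008,-0.005,0.6]'; python3 -c "
from h import *
d=shot('wrist','w8.png')
im=d['img']
print(proj(d,(494.2,157.2,45)))
# handle bar band: bright columns in rows near the projected centre
u,v=proj(d,(494.2,157.2,45)); r=im[int(v)-3:int(v)+4].mean(0).mean(1); print(int(u)-40,r[int(u)-40:int(u)+60].round().astype(int).tolist())
go(494.2,157.2,47,64.3)
"
```

```text
t: 19.13
eef_pos: [493.8, 156.8, 175.2]
tool_rot: [[0.431, 0.902, -0.0], [0.902, -0.431, -0.0], [-0.0, -0.0, -1.0]]
ft_force: [0.7, 0.7, 0.5]
gripper_width: 25.7
[257.28478848 211.46137427]
217 [22, 20, 22, 23, 24, 25, 21, 25, 23, 25, 24, 23, 23, 25, 24, 25, 24, 26, 24, 26, 26, 25, 24, 26, 25, 26, 28, 27, 26, 26, 28, 28, 27, 26, 28, 29, 107, 130, 133, 138, 139, 139, 139, 139, 139, 139, 139, 138, 136, 134, 108, 60, 30, 31, 33, 32, 31, 31, 31, 30, 31, 32, 33, 30, 33, 33, 34, 33, 35, 35, 34, 33, 35, 34, 34, 34, 36, 34, 38, 36, 38, 56, 114, 129, 128, 130, 130, 130, 131, 129, 130, 128, 129, 131, 129, 129, 128, 139, 147, 153]
shift [0.3, -0.1, 74.6] turn [0.0003, -0.0002, 0.0032] or [0.0003, 0.0005, -3.1384] cur [494.1, 156.9, 175.6] 64.5 q6 0.75 w 26.1 t 19.18
```

```bash
python3 -m creep '[26,2,0,30,0,0,0,26,2,0,55,0,0,0,26,2,0,75,0,0,0,26,2,0,75,0,0,0,0,2,0,75,0,0,0,0,2,0,75,0,0,0,0,2,0,75,0,0,0,0,2,0,75,0,0,0]';python3 -m creep '[0,10,0,0,0,0,0,0,30,0,0,0,0,0,0,55,0,0,0,0,0,0,80,0,0,0,0,0,0,105,0,0,0,0,0,0,130,0,0,0,0,0,0,150,0,0,0,0,0,0,155,0,0,0,0,0]'; python3 -m creep '[0,10,0,0,0,0,0,0,20,0,0,0,0,0,0,25,0,0,0,0,0,0,25,0,0,0,0,0]'
```

```text
t: 19.85
eef_pos: [495.5, 159.2, 100.8]
tool_rot: [[0.43, 0.903, 0.001], [0.903, -0.43, 0.001], [0.002, 0.001, -1.0]]
ft_force: [1.4, 3.2, -3.0]
gripper_width: 8.7
t: 20.52
eef_pos: [565.0, 301.4, 100.9]
tool_rot: [[0.429, 0.903, 0.006], [0.903, -0.429, -0.0], [0.002, 0.005, -1.0]]
ft_force: [6.9, -5.4, -2.0]
gripper_width: 8.6
t: 20.85
eef_pos: [576.7, 325.2, 100.8]
tool_rot: [[0.429, 0.903, 0.007], [0.903, -0.429, 0.0], [0.003, 0.006, -1.0]]
ft_force: [4.0, 1.1, -2.3]
gripper_width: 8.8
```

```bash
python3 -m creep '[0,4,0,0,0,0,0,0,8,0,0,0,0,0,0,10,0,0,0,0,0,0,10,0,0,0,0,0]'; python3 -m creep '[0,1,0,0,0,0,0,26,0,0,0,0,0,0,26,0,0,0,0,0,0,26,0,0,0,0,0,0,26,0,0,-30,0,0,0,26,0,0,-70,0,0,0,26,0,0,-110,0,0,0,26,0,0,-150,0,0,0]'; python3 -c "
from h import *
go(394,-323,250,64.3)"
```

```text
t: 21.18
eef_pos: [579.2, 330.4, 100.8]
tool_rot: [[0.43, 0.903, 0.004], [0.903, -0.43, -0.008], [-0.006, 0.007, -1.0]]
ft_force: [-4.6, -15.6, 6.7]
gripper_width: 8.8
t: 21.85
eef_pos: [578.1, 331.9, 252.5]
tool_rot: [[0.43, 0.903, 0.003], [0.903, -0.43, -0.008], [-0.006, 0.006, -1.0]]
ft_force: [1.3, 0.2, -0.5]
gripper_width: 26.3
shift [-670.7, 115.5, -47.1] turn [0.0062, 0.0056, 0.0043] or [-0.0087, 0.0097, -3.1373] cur [578.1, 331.9, 252.5] 64.5 q6 0.97 w 26.3 t 21.85
```

```bash
cat >> h.py <<'E'
def rect(name,h,cx,cy,half=130,fn=None):
    """metric view of plane z=h, 1 px/mm: column = x-(cx-half), row = y-(cy-half)"""
    d=env.get_image(name)
    w=np.float32([[cx-half,cy-half],[cx+half,cy-half],[cx+half,cy+half],[cx-half,cy+half]])
    px=np.float32([proj(d,(a,b,h)) for a,b in w]); n=2*half
    M=cv2.getPerspectiveTransform(px,np.float32([[0,0],[n,0],[n,n],[0,n]]))
    im=cv2.warpPerspective(d["img"],M,(n,n))
    if fn: cv2.imwrite("pics/"+fn,cv2.resize(im[:,:,::-1],(600,600)))
    return im,cx-half,cy-half
def blobs(name,h,cx,cy,half=130,thr=85,amin=600,fn=None):
    im,x0,y0=rect(name,h,cx,cy,half,fn)
    m=(im.max(2)>thr).astype(np.uint8); m=cv2.morphologyEx(m,cv2.MORPH_CLOSE,np.ones((7,7)))
    n,l,s,c=cv2.connectedComponentsWithStats(m)
    for i in range(1,n):
        if s[i,4]<amin: continue
        p=np.argwhere(l==i)[:,::-1].astype(np.float32)+[x0,y0]
        r=cv2.minAreaRect(p.astype(np.float32)); a,(w,g)=r[2],r[1]
        if g>w: a,w,g=a+90,g,w
        e=np.array([np.cos(np.radians(a)),np.sin(np.radians(a))]); k=((p-r[0])@e)
        wide=[np.ptp((p[abs(k-t)<2.5]-r[0])@[-e[1],e[0]]) if (abs(k-t)<2.5).any() else 0 for t in (-w/2+20,w/2-20)]
        print("blob ctr",np.round(r[0],1),"size",round(w),round(g),"long axis",round(a,1),"width at -/+ end",np.round(wide),"area",s[i,4])
E
python3 -m creep '[85,-225,39,-10,0,0,0,85,-225,39,-10,0,0,0,85,-225,39,-10,0,0,0,85,-225,39,-10,0,0,0,85,-225,39,-10,0,0,0,85,-225,39,-10,0,0,0,85,-225,39,-10,0,0,0]'; python3 -m creep '[85,-300,51,-20,0,0,0,85,-300,51,-20,0,0,0,85,-300,51,-20,0,0,0,85,-300,51,-20,0,0,0,85,-300,51,-20,0,0,0,85,-300,51,-20,0,0,0,85,-300,51,-20,0,0,0,85,-300,51,-20,0,0,0]';python3 -c "
from h import *
d=shot('wrist','w9.png')
d=shot('top','t9.png')
blobs('top',8,480,-260,250)
go(470,-230,260,64.3)"
```

```text
t: 22.43
eef_pos: [515.5, 109.0, 265.3]
tool_rot: [[0.433, 0.901, 0.005], [0.901, -0.433, -0.008], [-0.005, 0.008, -1.0]]
ft_force: [-0.3, 0.2, 0.6]
gripper_width: 85.1
t: 23.1
eef_pos: [430.9, -186.2, 287.9]
tool_rot: [[0.435, 0.9, 0.006], [0.9, -0.435, -0.009], [-0.006, 0.009, -1.0]]
ft_force: [-0.2, 0.4, 0.0]
gripper_width: 84.7
blob ctr [ 386. -498.] size 138 24 long axis 180.0 width at -/+ end [12. 23.] area 2476
blob ctr [ 435.4 -303.2] size 494 258 long axis 162.1 width at -/+ end [210.  67.] area 89729
blob ctr [ 640.3 -152.7] size 139 40 long axis 132.8 width at -/+ end [39. 15.] area 3284
blob ctr [658.5 -51.5] size 141 81 long axis 180.0 width at -/+ end [80. 39.] area 8999
shift [-25.0, 54.7, -26.1] turn [0.0082, 0.0042, -0.0015] or [0.0066, -0.0129, 3.14] cur [431.7, -183.9, 287.4] 64.2 q6 0.05 w 85.4 t 23.25
```

View pics/t9.png

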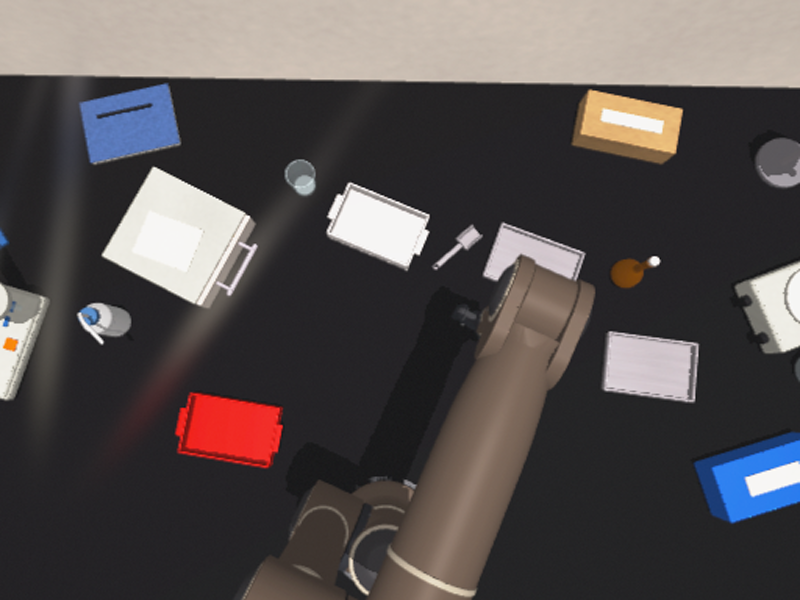

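```bash
python3 -m creep '[50,118,165,20,0.008,0.004,0.37,50,118,165,20,0.008,0.004,0.37,50,118,165,20,0.008,0.004,0.37,50,118,165,20,0.008,0.004,0.37,50,118,165,20,0.008,0.004,0.37,50,118,165,20,0.008,0.004,0.37,50,118,165,20,0.008,0.004,0.37]';python3 -c "
from h import *
blobs('wrist',6,640,-150,90)
go(637,-149,21.5,42.8)"
```

```text
t: 23.83
eef_pos: [633.7, -146.7, 265.5]
tool_rot: [[0.728, 0.685, -0.002], [0.685, -0.728, 0.002], [-0.0, -0.003, -1.0]]
ft_force: [0.2, -0.5, -0.7]
gripper_width: 50.0
blob ctr [ 600. -231.] size 62 18 long axis 180.0 width at -/+ end [ 9. 15.] area 668
blob ctr [ 644.5 -160.5] size 129 38 long axis 132.0 width at -/+ end [38.  8.] area 2503
blob ctr [676. -76.] size 106 30 long axis 180.0 width at -/+ end [30. 13.] area 2337
shift [2.2, 4.6, 191.3] turn [-0.0016, -0.0004, 0.0067] or [0.0007, -0.0025, -3.1349] cur [632.4, -147.4, 266.8] 43.2 q6 0.59 w 49.9 t 23.88
```

```bash
python3 -m creep '[40,0.6,9,40,0,0,0.02,40,0.6,9,80,0,0,0.02,40,0.6,9,115,0,0,0.02,40,0.6,9,150,0,0,0.02,40,0.6,9,175,0,0,0.02,40,0.6,9,190,0,0,0.02,40,0.6,9,190,0,0,0.02,40,0.6,9,190,0,0,0.02]';python3 -c "
from h import *
go(639,-153.5,21.5,42)"
```

```text
t: 24.55
eef_pos: [637.9, -152.8, 77.6]
tool_rot: [[0.743, 0.67, -0.001], [0.67, -0.743, 0.002], [0.0, -0.002, -1.0]]
ft_force: [1.1, -0.4, 1.1]
gripper_width: 39.8
shift [0.4, 1.3, 2.1] turn [-0.0021, -0.0002, 0.0008] or [0.0004, -0.0033, -3.1408] cur [637.9, -152.8, 77.6] 42.0 q6 0.6 w 39.8 t 24.55
```

```bash
python3 -m creep '[40,0,0,2.2,0,0,0,0,0,0,2.2,0,0,0,0,0,0,2.2,0,0,0,0,0,0,2.2,0,0,0,0,0,0,2.2,0,0,0,0,0,0,2.2,0,0,0,0,0,0,-20,0,0,0,0,0,0,-50,0,0,0]';python3 -m creep '[0,0,0,-40,0,0,0,0,0,0,-60,0,0,0,0,0,0,-60,0,0,0]'; python3 -c "
from h import *
go(630.5,-338.6,60,-19.7)"
```

```text
t: 25.22
eef_pos: [636.3, -152.5, 125.5]
tool_rot: [[0.743, 0.67, -0.007], [0.67, -0.743, 0.003], [-0.003, -0.007, -1.0]]
ft_force: [0.2, -0.7, -1.2]
gripper_width: 9.4
t: 25.47
eef_pos: [638.9, -153.3, 192.1]
tool_rot: [[0.743, 0.67, 0.003], [0.67, -0.743, 0.001], [0.003, 0.001, -1.0]]
ft_force: [0.3, -0.7, -0.2]
gripper_width: 9.7
shift [-130.5, 131.9, 77.9] turn [-0.0002, -0.003, 1.0775] or [0.0034, -0.0003, -2.0641] cur [638.9, -153.3, 192.1] 42.0 q6 0.6 w 9.7 t 25.47
```

```bash
python3 -m creep '[0,-130,132,20,0,0,0.98,0,-130,132,20,0,0,0.98,0,-130,132,20,0,0,0.98,0,-130,132,20,0,0,0.98,0,-130,132,20,0,0,0.98,0,-130,132,20,0,0,0.98,0,-130,132,20,0,0,0.98,0,-130,132,20,0,0,0.98]';python3 -c "
from h import *
d=shot('wrist','w10.png')
go(630.5,-338.6,26,-19.7)"
```

```text
t: 26.13
eef_pos: [630.3, -339.2, 170.7]
tool_rot: [[0.968, -0.251, 0.002], [-0.251, -0.968, 0.002], [0.001, -0.002, -1.0]]
ft_force: [-0.1, 0.9, -0.6]
gripper_width: 9.9
shift [-0.1, -0.1, 90.9] turn [-0.0018, -0.0013, 0.0866] or [0.0019, -0.0028, -3.055] cur [630.4, -338.9, 170.9] -14.7 q6 1.33 w 9.8 t 26.18
```

View pics/w10.png

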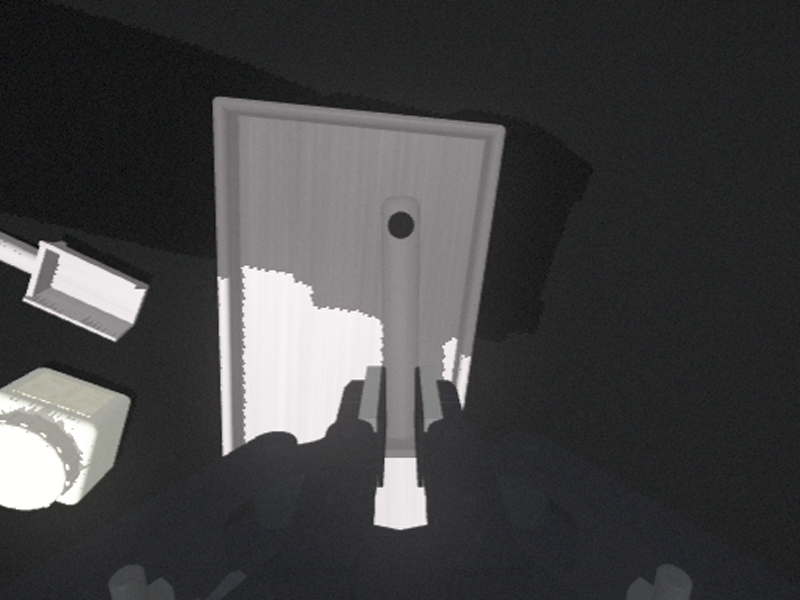

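```bash
python3 -c "
from h import *
d=shot('wrist');k=.64
for a,z in (((216,98),22),((505,128),22),((222,455),22),((467,380),22),((400,206),95)): print(a,ray(d,a[0]*k,a[1]*k,z).round(1))
"
```

```text
(216, 98) [ 577.9 -216.3   22. ]
(505, 128) [ 702.  -261.9   22. ]
(222, 455) [ 511.3 -393.4   22. ]
(467, 380) [ 658.  -382.7   22. ]
(400, 206) [ 647.6 -278.1   95. ]
```

```bash
python3 -m creep '[0,0,0,30,0,0,0.09,0,0,0,55,0,0,0.09,0,0,0,75,0,0,0.09,0,0,0,85,0,0,0.09,0,0,0,91,0,0,0.09,0,0,0,91,0,0,0.09]';python3 -m creep '[24,0,0,0,0,0,0,24,0,0,0,0,0,0,24,0,0,0,0,0,0,24,0,0,-40,0,0,0,24,0,0,-80,0,0,0,50,0,0,-120,0,0,0,50,0,0,-180,0,0,0,50,0,0,-180,0,0,0]'; python3 -c "
from h import *
blobs('wrist',10,600,-335,130)
go(435,-248,200,48.5)"
```

```text
t: 26.73
eef_pos: [630.3, -338.0, 81.4]
tool_rot: [[0.945, -0.328, 0.002], [-0.328, -0.945, 0.001], [0.001, -0.002, -1.0]]
ft_force: [0.5, 0.1, -0.4]
gripper_width: 10.3
t: 27.4
eef_pos: [630.8, -338.7, 268.3]
tool_rot: [[0.945, -0.328, 0.009], [-0.328, -0.945, -0.002], [0.009, -0.001, -1.0]]
ft_force: [0.9, -0.2, 1.6]
gripper_width: 49.9
blob ctr [ 596.9 -351.6] size 244 141 long axis 70.3 width at -/+ end [ 17. 139.] area 29677
blob ctr [ 486. -289.] size 54 32 long axis 90.0 width at -/+ end [31. 25.] area 1056
shift [-215.5, -21.6, 13.9] turn [0.0073, -0.0109, -1.1803] or [-0.0122, -0.0081, 1.9613] cur [631.3, -339.0, 270.6] -19.1 q6 1.41 w 50.4 t 27.45
```

```bash
python3 -m creep '[50,-215,-22,0,0.007,-0.01,-0.98,50,-215,-22,0,0.007,-0.01,-0.98,50,-215,-22,0,0.007,-0.01,-0.98,50,-215,-22,0,0.007,-0.01,-0.98,50,-215,-22,0,0.007,-0.01,-0.98,50,-215,-22,0,0.007,-0.01,-0.98,50,-215,-22,0,0.007,-0.01,-0.98,50,-215,-22,0,0.007,-0.01,-0.98]';python3 -m creep '[50,0,0,0,0,0,-0.12,50,0,0,0,0,0,-0.2,50,0,0,0,0,0,-0.2]';python3 -c "
from h import *
blobs('wrist',6,430,-245,110)
blobs('top',6,430,-245,110)
go(433,-247,21.5,48.5)"
```

```text
t: 28.12
eef_pos: [434.5, -247.3, 268.7]
tool_rot: [[0.794, 0.607, 0.003], [0.607, -0.794, 0.0], [0.002, 0.001, -1.0]]
ft_force: [-0.2, -0.6, 0.1]
gripper_width: 49.7
t: 28.37
eef_pos: [434.5, -247.3, 268.9]
tool_rot: [[0.656, 0.755, 0.003], [0.755, -0.656, 0.0], [0.002, 0.002, -1.0]]
ft_force: [0.3, 0.0, -0.1]
gripper_width: 50.1
blob ctr [ 342.9 -311.5] size 73 72 long axis 30.7 width at -/+ end [56. 67.] area 4034
blob ctr [ 424. -338.] size 68 34 long axis 180.0 width at -/+ end [23. 29.] area 1460
blob ctr [ 441.8 -258.2] size 141 40 long axis 137.9 width at -/+ end [39. 12.] area 3087
blob ctr [ 405. -307.] size 170 96 long axis 180.0 width at -/+ end [13. 85.] area 8195
blob ctr [ 423.8 -242.4] size 95 22 long axis 141.1 width at -/+ end [10. 15.] area 1240
shift [-1.1, -1.8, 193.2] turn [0.0019, -0.0019, 0.0041] or [0.003, 0.003, -3.1375] cur [434.5, -247.4, 268.7] 48.7 q6 0.2 w 49.9 t 28.47
```

```bash
python3 -m creep '[36,-3,6.6,40,0,0,0.015,36,-3,6.6,80,0,0,0.015,36,-3,6.6,115,0,0,0.015,36,-3,6.6,150,0,0,0.015,36,-3,6.6,175,0,0,0.015,36,-3,6.6,193,0,0,0.015,36,-3,6.6,193,0,0,0.015,36,-3,6.6,193,0,0,0.015]';python3 -m creep '[0,0,0,0,0,0,0,0,0,0,0,0,0,0,0,0,0,0,0,0,0,0,0,0,0,0,0,0,0,0,0,-30,0,0,0,0,0,0,-70,0,0,0,0,0,0,-110,0,0,0,0,0,0,-110,0,0,0]'; python3 -c "
from h import *
go(583.5,-319,90,-20)"
```

```text
t: 29.13
eef_pos: [437.8, -253.8, 74.9]
tool_rot: [[0.672, 0.741, 0.001], [0.741, -0.672, 0.001], [0.002, 0.0, -1.0]]
ft_force: [-0.1, -0.8, -0.6]
gripper_width: 36.0
t: 29.8
eef_pos: [440.4, -255.4, 192.8]
tool_rot: [[0.672, 0.74, 0.012], [0.741, -0.672, -0.005], [0.004, 0.012, -1.0]]
ft_force: [1.2, -1.2, 0.6]
gripper_width: 9.6
shift [48.9, 148.1, 50.8] turn [0.008, -0.0106, 1.1829] or [0.0118, 0.0089, -1.9587] cur [440.4, -255.4, 192.8] 47.8 q6 0.21 w 9.6 t 29.8
```

```bash
python3 -m creep '[0,49,148,0,0.008,-0.01,0.98,0,49,148,0,0.008,-0.01,0.98,0,49,148,0,0.008,-0.01,0.98,0,49,148,0,0.008,-0.01,0.98,0,49,148,0,0.008,-0.01,0.98,0,49,148,0,0.008,-0.01,0.98,0,49,148,0,0.008,-0.01,0.98,0,49,148,0,0.008,-0.01,0.98]';python3 -c "
from h import *
go(583.5,-320,26,-20)"
```

```text
t: 30.47
eef_pos: [583.1, -318.7, 194.0]
tool_rot: [[0.988, -0.152, -0.001], [-0.152, -0.988, -0.001], [-0.001, 0.001, -1.0]]
ft_force: [-0.5, -0.5, -0.9]
gripper_width: 10.0
shift [0.6, 1.1, 114.0] turn [0.0007, 0.0007, 0.1966] or [-0.001, 0.0011, -2.9449] cur [583.1, -318.7, 194.0] -8.7 q6 1.22 w 10.0 t 30.47
```

```bash
python3 -m creep '[0,0.6,1,30,0,0,0.1,0,0.6,1,50,0,0,0.196,0,0.6,1,80,0,0,0.196,0,0.6,1,100,0,0,0.196,0,0.6,1,108,0,0,0.196,0,0.6,1,113.5,0,0,0.196,0,0.6,1,113.5,0,0,0.196]';python3 -m creep '[24,0,0,0,0,0,0,24,0,0,0,0,0,0,24,0,0,0,0,0,0,24,0,0,-40,0,0,0,24,0,0,-80,0,0,0,85,0,0,-120,0,0,0,85,0,0,-200,0,0,0,85,0,0,-200,0,0,0]'; python3 -c "
from h import *
shot('wrist','w11.png')
go(424,-350,200,50)"
```

```text
t: 31.05
eef_pos: [583.2, -319.7, 80.7]
tool_rot: [[0.94, -0.341, -0.001], [-0.341, -0.94, -0.0], [-0.001, 0.001, -1.0]]
ft_force: [0.7, -0.4, -0.1]
gripper_width: 10.0
t: 31.72
eef_pos: [583.4, -319.6, 284.2]
tool_rot: [[0.94, -0.342, 0.001], [-0.342, -0.94, -0.001], [0.001, 0.001, -1.0]]
ft_force: [0.6, -0.3, 0.3]
gripper_width: 59.4
shift [-141.3, 82.7, 37.4] turn [0.0095, -0.0086, -1.2211] or [-0.0095, -0.0105, 1.9205] cur [584.7, -320.2, 292.9] -20.0 q6 1.42 w 66.6 t 31.77
```

View pics/w11.png

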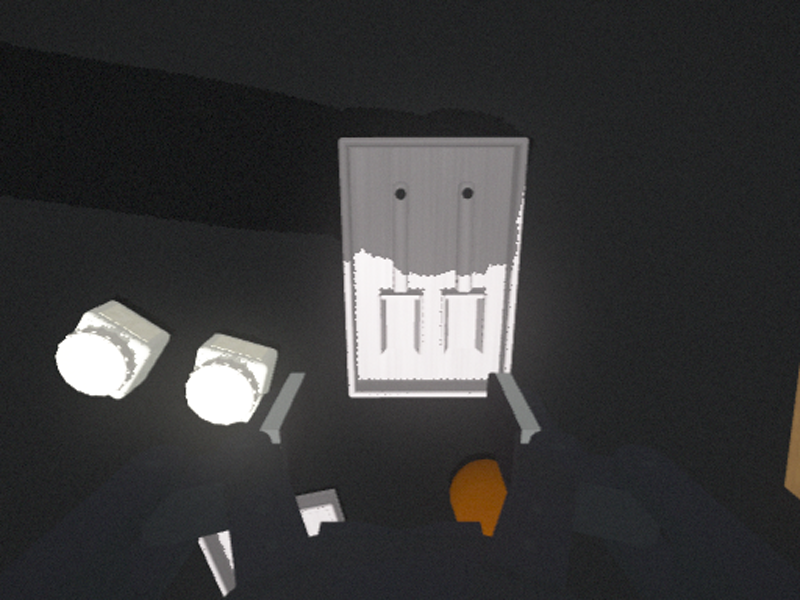

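```bash
python3 -c "
from h import *
d=shot('wrist');R=cv2.Rodrigues(d['rvec'])[0];c=-R.T@d['tvec'].ravel();T=np.array(env.get_obs()['tool_rot']);p=env.get_obs()['eef_pos']
print('cam in tool',T.T@(c-p),'axis',T.T@R[2]); go(385,-325,250,40)
blobs('top',38,390,-325,90)"
```

```text
cam in tool [  0.67904946 -74.8001621  -73.36737997] axis [-0.00110969  0.29513555  0.95545475]
shift [-186.5, 72.5, -16.1] turn [0.0088, -0.0094, -1.0467] or [-0.0109, -0.0101, 2.0949] cur [585.2, -320.6, 289.9] -20.0 q6 1.42 w 73.8 t 31.82
blob ctr [ 389.5 -325.5] size 179 179 long axis 90.0 width at -/+ end [179.  65.] area 25837
```

```bash
python3 -m creep '[85,-125,113,10,0,0,-0.98,85,-125,113,10,0,0,-0.98,85,-125,113,10,0,0,-0.98,85,-125,113,10,0,0,-0.98,85,-125,113,10,0,0,-0.98,85,-125,113,10,0,0,-0.98,85,-125,113,10,0,0,-0.98,85,-125,113,10,0,0,-0.98]';python3 -c "
from h import *
shot('wrist','w12full.png')
blobs('wrist',38,385,-323,100,amin=1000,fn='w12.png')
blobs('wrist',38,385,-323,100,thr=150,amin=1000)
go(385,-325,250,40)"
```

```text
t: 32.53
eef_pos: [428.0, -384.0, 274.5]
tool_rot: [[0.804, 0.594, 0.006], [0.594, -0.804, -0.004], [0.002, 0.006, -1.0]]
ft_force: [-0.4, -1.4, -1.5]
gripper_width: 84.8
blob ctr [ 423.  -358.1] size 61 57 long axis 141.8 width at -/+ end [56. 57.] area 3263
blob ctr [ 346.5 -305.2] size 66 58 long axis 123.7 width at -/+ end [57. 57.] area 3363
blob ctr [ 422.8 -358.2] size 59 56 long axis 142.1 width at -/+ end [54. 55.] area 3063
blob ctr [ 344.  -302.8] size 58 57 long axis 123.7 width at -/+ end [55. 55.] area 3061
shift [-0.6, -72.9, -29.9] turn [0.0064, -0.0021, -0.0696] or [-0.0032, -0.0098, 3.072] cur [428.5, -383.7, 274.6] 36.0 q6 0.21 w 84.9 t 32.68
```

View pics/w12.png

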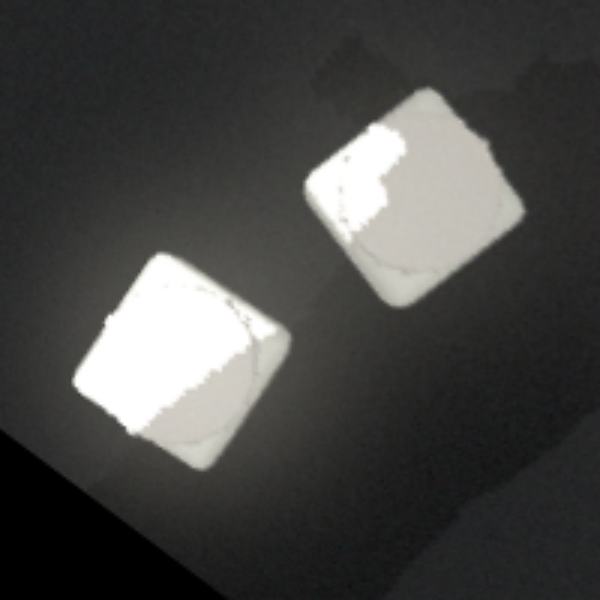

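Both scoops lie in the tray. Jar A is at about (423,-357) with sides at 51.5°, and jar B at (346,-302) with sides at 34/124°. I'll grip A with the jaws along 51.5°.

```bash
python3 -m creep '[85,11.4,-24.7,20,0.006,-0.002,-0.12,85,11.4,-24.7,50,0.006,-0.002,-0.27,85,11.4,-24.7,85,0.006,-0.002,-0.27,85,11.4,-24.7,115,0.006,-0.002,-0.27,85,11.4,-24.7,115,0.006,-0.002,-0.27]'; python3 -c "
from h import *
go(423.2,-357,24,51.5)"
```

```text
t: 33.1
eef_pos: [421.3, -355.1, 153.1]
tool_rot: [[0.625, 0.781, -0.008], [0.781, -0.625, 0.006], [-0.0, -0.01, -1.0]]
ft_force: [-1.7, 0.5, -0.1]
gripper_width: 85.0
shift [-0.3, 3.4, 75.0] turn [-0.0098, 0.0004, -0.0027] or [0.0006, 0.0153, 3.1388] cur [421.3, -355.1, 153.1] 51.3 q6 -0.03 w 85.0 t 33.1
```

```bash
python3 -m creep '[85,0,3,30,-0.01,0,0,85,0,3,55,-0.01,0,0,85,0,3,75,-0.01,0,0,85,0,3,75,-0.01,0,0,40,0,3,75,-0.01,0,0,40,0,3,75,-0.01,0,0,40,0,3,75,-0.01,0,0,40,0,3,75,-0.01,0,0]';python3 -m creep '[40,0,0,0,0,0,0,40,0,0,0,0,0,0,40,0,0,-20,0,0,0,40,0,0,-60,0,0,0,40,0,0,-100,0,0,0,40,0,0,-140,0,0,0,40,0,0,-140,0,0,0]'; python3 -c "
from h import *
go(668.6,-19.6,150,-18.7)"
```

```text
t: 33.77
eef_pos: [424.4, -357.6, 80.7]
tool_rot: [[0.625, 0.781, 0.003], [0.781, -0.625, -0.003], [-0.001, 0.005, -1.0]]
ft_force: [-0.5, 1.2, 7.6]
gripper_width: 55.0
t: 34.35
eef_pos: [426.0, -358.9, 229.4]
tool_rot: [[0.625, 0.78, 0.013], [0.781, -0.625, -0.011], [-0.001, 0.017, -1.0]]
ft_force: [0.3, -0.6, -0.5]
gripper_width: 55.2
shift [416.5, -23.2, 24.7] turn [0.0153, -0.0096, 1.2219] or [0.0106, 0.0168, -1.9197] cur [426.0, -358.9, 229.4] 51.3 q6 -0.02 w 55.2 t 34.35
```

```bash
python3 -m creep '[40,320,-18,0,0,0,0.98,40,320,-18,0,0,0,0.98,40,320,-18,0,0,0,0.98,40,320,-18,0,0,0,0.98,40,320,-18,0,0,0,0.98,40,320,-18,0,0,0,0.98,40,320,-18,0,0,0,0.98,40,320,-18,0,0,0,0.98]'; python3 -c "
from h import *
go(668.6,-19.6,110,-18.7)"
```

```text
t: 35.02
eef_pos: [607.5, -103.4, 228.7]
tool_rot: [[0.999, -0.045, 0.013], [-0.045, -0.999, -0.011], [0.013, 0.01, -1.0]]
ft_force: [1.5, -1.2, -1.2]
gripper_width: 55.0
shift [56.4, -87.2, 64.5] turn [0.0084, -0.0144, 0.2812] or [0.0207, 0.0121, -2.8603] cur [607.5, -103.4, 228.7] -2.6 q6 1.45 w 55.0 t 35.02
```

```bash
python3 -m creep '[40,56,-87,0,0.008,-0.014,0.1,40,56,-87,0,0.008,-0.014,0.2,40,56,-87,20,0.008,-0.014,0.28,40,56,-87,50,0.008,-0.014,0.28,40,56,-87,64,0.008,-0.014,0.28,40,56,-87,64,0.008,-0.014,0.28,40,56,-87,64,0.008,-0.014,0.28]'; python3 -c "
from h import *
shot('wrist','w13.png')
go(668.6,-19.6,32,-18.7)"
```

```text
t: 35.6
eef_pos: [667.6, -19.6, 163.5]
tool_rot: [[0.948, -0.319, -0.002], [-0.319, -0.948, -0.0], [-0.002, 0.001, -1.0]]
ft_force: [0.4, -0.4, -1.1]
gripper_width: 55.4
shift [0.2, -0.4, 79.1] turn [0.0003, -0.0005, 0.0009] or [0.0007, 0.0005, -3.1407] cur [668.2, -19.9, 165.1] -18.7 q6 1.87 w 54.8 t 35.65
```

View pics/w13.png

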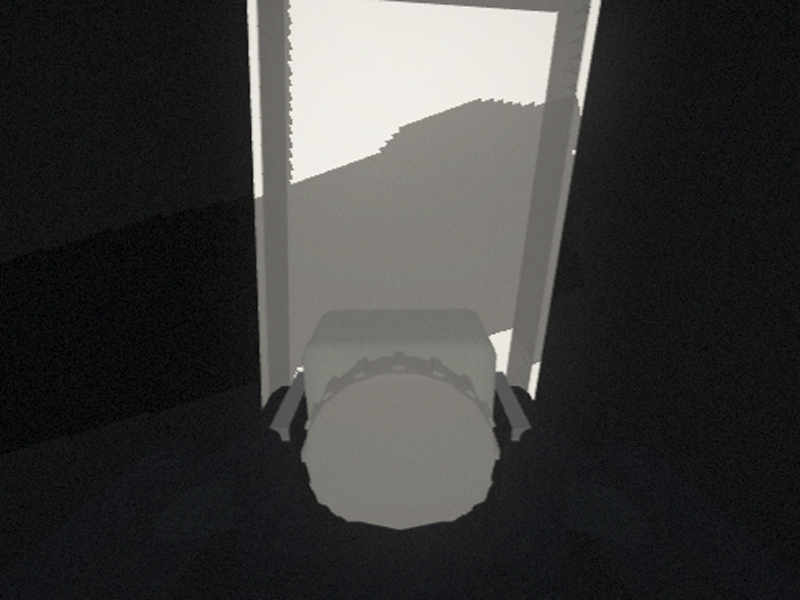

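```bash
python3 -c "
from h import *
d=shot('wrist');k=.64
p=[ray(d,a[0]*k,a[1]*k,45)[:2] for a in ((249,0),(262,400),(601,0),(537,400))]
print(np.round(p,1)); A=(p[1]+p[3])/2;B=(p[0]+p[2])/2;print(A,B,np.degrees(np.arctan2(*(B-A)[::-1])))
s=np.radians(-18.7);ex=np.array([np.cos(s),np.sin(s)]);print([(q@ex).round(1) for q in p],np.array([668.2,-19.9])@ex)"
```

```text
[[659.3 124.8]
 [596.4 -29.2]
 [782.8  83.1]
 [721.7 -71.4]]
[659.05617014 -50.29980286] [721.05990959 103.94905494] 68.10124834624206
[np.float64(584.5), np.float64(574.3), np.float64(714.8), np.float64(706.5)] 639.3061061025514
```

```bash
python3 -m creep '[40,2.5,-3,25,0,0,0.055,40,2.5,-3,45,0,0,0.055,40,2.5,-3,60,0,0,0.055,40,2.5,-3,72,0,0,0.055,40,2.5,-3,80,0,0,0.055,40,2.5,-3,80,0,0,0.055]';python3 -m creep '[76,0,0,0,0,0,0,76,0,0,0,0,0,0,76,0,0,0,0,0,0,76,0,0,0,0,0,0,76,0,0,-40,0,0,0,76,0,0,-80,0,0,0,76,0,0,-120,0,0,0,76,0,0,-150,0,0,0]'; python3 -c "
from h import *
go(345.8,-302.4,150,34.4)"
```

```text
t: 36.2
eef_pos: [672.2, -18.3, 85.7]
tool_rot: [[0.928, -0.372, 0.002], [-0.372, -0.928, -0.0], [0.002, -0.0, -1.0]]
ft_force: [0.4, -0.6, -1.3]
gripper_width: 55.2
t: 36.87
eef_pos: [672.2, -18.2, 240.0]
tool_rot: [[0.928, -0.372, 0.006], [-0.372, -0.928, -0.001], [0.006, -0.002, -1.0]]
ft_force: [0.9, 0.2, -0.7]
gripper_width: 76.0
shift [-197.4, 385.2, 34.2] turn [0.0012, -0.006, -0.9816] or [-0.007, -0.0014, 2.16] cur [672.2, -18.2, 240.0] -21.8 q6 1.92 w 76.0 t 36.87
```

```bash
python3 -m creep '[85,-97,305,-20,0,0,-0.98,85,-97,305,-20,0,0,-0.98,85,-97,305,-20,0,0,-0.98,85,-97,305,-20,0,0,-0.98,85,-97,305,-20,0,0,-0.98,85,-97,305,-20,0,0,-0.98,85,-97,305,-20,0,0,-0.98,85,-97,305,-20,0,0,-0.98]';python3 -c "
from h import *
go(388,-364,206,34.4)"
```

```text
t: 37.53
eef_pos: [468.2, -265.3, 259.8]
tool_rot: [[0.829, 0.559, 0.007], [0.559, -0.829, -0.001], [0.005, 0.005, -1.0]]
ft_force: [-0.4, 0.1, 0.5]
gripper_width: 84.8
shift [-121.7, 37.1, -0.6] turn [0.0051, -0.005, -0.0071] or [-0.0078, -0.0079, 3.1345] cur [468.2, -265.3, 259.8] 34.0 q6 0.46 w 84.8 t 37.53
```

```bash
python3 -m creep '[85,-122,37,0,0.005,-0.005,0,85,-122,37,0,0.005,-0.005,0,85,-122,37,0,0.005,-0.005,0,85,-122,37,0,0.005,-0.005,0,85,-122,37,0,0.005,-0.005,0,85,-122,37,0,0.005,-0.005,0]';python3 -c "
from h import *
blobs('wrist',38,346,-302,90,amin=1000,thr=100)
blobs('wrist',38,346,-302,90,amin=1000,thr=150)
go(345.8,-302.4,24,34.0)"
```

```text
t: 38.03
eef_pos: [387.6, -364.3, 259.8]
tool_rot: [[0.83, 0.558, 0.001], [0.558, -0.83, -0.0], [0.001, 0.001, -1.0]]
ft_force: [0.7, 0.2, 0.3]
gripper_width: 84.8
blob ctr [ 344.5 -302.8] size 57 56 long axis 33.7 width at -/+ end [56. 55.] area 3104
blob ctr [ 344.3 -303. ] size 55 55 long axis 33.7 width at -/+ end [55. 55.] area 2990
shift [-1.2, -74.5, 181.6] turn [0.0003, -0.0004, 0.0013] or [0.0007, 0.0005, -3.1403] cur [388.4, -363.4, 259.6] 34.1 q6 0.22 w 84.8 t 38.13
```

```bash
python3 -m creep '[85,-2,-40,20,0,0,0,85,-2,-75,40,0,0,0,85,-2,-75,80,0,0,0,85,-2,-75,115,0,0,0,85,-2,-75,145,0,0,0,85,-2,-75,165,0,0,0,85,-2,-75,181,0,0,0,85,-2,-75,181,0,0,0]';python3 -m creep '[40,0,0,0,0,0,0,40,0,0,0,0,0,0,40,0,0,0,0,0,0,40,0,0,0,0,0,0,40,0,0,-30,0,0,0,40,0,0,-70,0,0,0,40,0,0,-110,0,0,0,40,0,0,-150,0,0,0]'; python3 -c "
from h import *
go(703.5,65.5,150,-21.9)"
```

```text
t: 38.8
eef_pos: [344.2, -299.8, 75.6]
tool_rot: [[0.827, 0.563, -0.003], [0.563, -0.827, 0.004], [-0.001, -0.005, -1.0]]
ft_force: [-1.7, 0.8, 0.0]
gripper_width: 85.1
t: 39.47
eef_pos: [344.4, -300.0, 228.0]
tool_rot: [[0.827, 0.563, -0.003], [0.563, -0.827, 0.003], [-0.001, -0.004, -1.0]]
ft_force: [1.5, -1.8, -1.0]
gripper_width: 55.3
shift [502.5, -100.1, 24.1] turn [-0.0038, 0.0028, 0.9797] or [-0.0032, -0.0045, -2.1619] cur [344.4, -300.0, 228.0] 34.2 q6 0.26 w 55.3 t 39.47
```

```bash
python3 -m creep '[40,310,-62,0,0,0,0.98,40,310,-62,0,0,0,0.98,40,310,-62,0,0,0,0.98,40,310,-62,0,0,0,0.98,40,310,-62,0,0,0,0.98,40,310,-62,0,0,0,0.98,40,310,-62,0,0,0,0.98,40,310,-62,0,0,0,0.98]'; python3 -c "
from h import *
go(704,63,110,-21.9)"
```

```text
t: 40.13
eef_pos: [556.3, -84.0, 229.0]
tool_rot: [[0.952, -0.307, -0.002], [-0.307, -0.952, 0.003], [-0.002, -0.002, -1.0]]
ft_force: [0.4, -1.0, -0.8]
gripper_width: 55.2
shift [95.7, -185.0, 65.2] turn [-0.0023, 0.0024, 0.0707] or [-0.0038, -0.0036, -3.0709] cur [556.3, -84.0, 229.0] -17.9 q6 1.73 w 55.2 t 40.13
```

```bash
python3 -m creep '[40,96,-185,0,0,0,0.07,40,96,-185,0,0,0,0.07,40,96,-185,0,0,0,0.07,40,96,-185,0,0,0,0.07,40,96,-185,0,0,0,0.07,40,96,-185,30,0,0,0.07,40,96,-185,60,0,0,0.07,40,96,-185,60,0,0,0.07]'; python3 -c "
from h import *
go(704,63,32,-21.9)"
```

```text
t: 40.8
eef_pos: [702.5, 63.7, 162.6]
tool_rot: [[0.929, -0.371, -0.011], [-0.371, -0.929, 0.002], [-0.011, 0.002, -1.0]]
ft_force: [-0.5, -0.6, -3.1]
gripper_width: 55.1
shift [2.5, -0.0, 76.6] turn [0.002, 0.0107, 0.0021] or [-0.0168, 0.0031, -3.1395] cur [702.5, 63.7, 162.6] -21.8 q6 2.04 w 55.1 t 40.8
```

```bash
python3 -m creep '[40,2,0,25,0,0.01,0,40,2,0,45,0,0.01,0,40,2,0,60,0,0.01,0,40,2,0,72,0,0.01,0,40,2,0,81,0,0.01,0,40,2,0,81,0,0.01,0]';python3 -m creep '[76,0,0,0,0,0,0,76,0,0,0,0,0,0,76,0,0,0,0,0,0,76,0,0,0,0,0,0,76,0,0,-40,0,0,0,76,0,0,-80,0,0,0,76,0,0,-120,0,0,0,76,0,0,-150,0,0,0]';python3 -m creep '[76,-250,60,-30,0,0,0,76,-250,60,-30,0,0,0,76,-250,60,-30,0,0,0,76,-250,60,-30,0,0,0,76,-250,60,-30,0,0,0,76,-250,60,-30,0,0,0,76,-250,60,-30,0,0,0,76,-250,60,-30,0,0,0]'; python3 -c "
from h import *
shot('top','t14.png',crop=(56,60,396,315))
shot('scene','s14.png')
for q in ('ph','cond','oxy','jar1','scoop1'): print(q,[(np.round(r['bbox']).tolist(),round(r['confidence'],2)) for r in env.find_in('top',q)])"
```

```text
t: 41.3
eef_pos: [703.7, 62.8, 82.1]
tool_rot: [[0.928, -0.372, -0.001], [-0.372, -0.928, -0.002], [0.0, 0.002, -1.0]]
ft_force: [0.8, -0.5, -0.3]
gripper_width: 55.1
t: 41.97
eef_pos: [704.0, 63.1, 236.3]
tool_rot: [[0.928, -0.372, 0.003], [-0.372, -0.928, -0.001], [0.003, 0.0, -1.0]]
ft_force: [0.4, -0.3, 0.5]
gripper_width: 76.0
t: 42.63
eef_pos: [447.4, 100.6, 267.2]
tool_rot: [[0.929, -0.37, 0.005], [-0.37, -0.929, -0.001], [0.005, -0.001, -1.0]]
ft_force: [-0.4, 0.7, 0.1]
gripper_width: 76.1
ph [([144.0, 170.0, 39.0, 59.0], 0.71)]
cond []
oxy []
jar1 [([233.0, 139.0, 18.0, 21.0], 0.77), ([255.0, 147.0, 18.0, 20.0], 0.64), ([344.0, 170.0, 61.0, 51.0], 0.52)]
scoop1 [([341.0, 176.0, 40.0, 18.0], 0.72), ([345.0, 163.0, 39.0, 16.0], 0.7)]
```

View pics/t14.png

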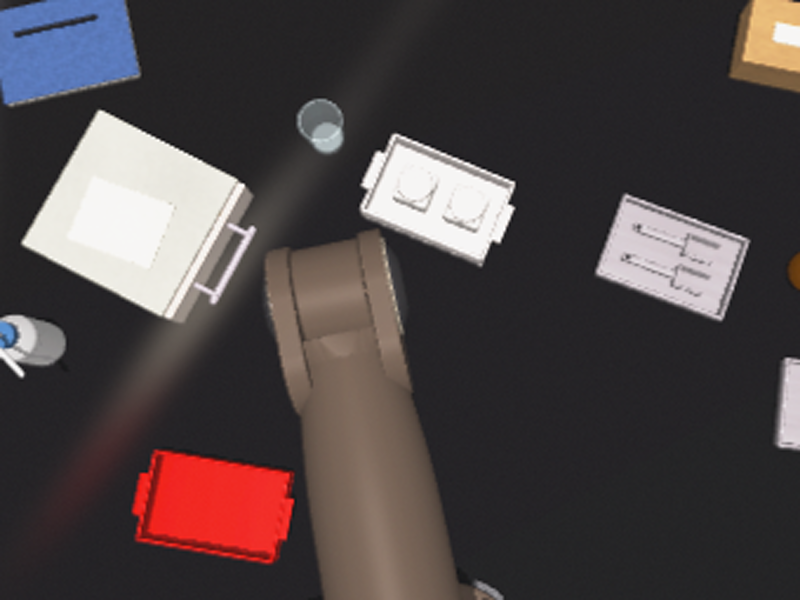

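```bash
python3 -c "
from h import *
d=shot('top');u=np.array([.437,.9])
for a in ((254,231),(213,297)):
    p=ray(d,56+a[0]*.425,60+a[1]*.425,45)[:2];print(p,u@p)
env.job_done()"
```

```text
[628.14572645 300.86406865] 545.2773442440035
[527.19144885 357.506852  ] 552.1388299498086
the job is handed in; nothing more can be done
```

I did the whole job and handed it in at about 43 s of robot time; the hand-in gives no verdict.

- **Drawer and electrodes:** I pulled the drawer out to its stop. The pH electrode and the conductivity cell went into their own slots, heads to the front. There was no oxygen probe in view. A close wrist picture after each release showed both lying down in their cradles.
- **Shutting the drawer:** I pushed it in until it met resistance, about 190 mm from stop to stop. The last top picture shows no gap at the front. The handle measured 548 mm along the slide, where I expected about 547 mm for shut. I did not look at the electrodes again after shutting.
- **Sorting:** The two scoops (only two were on the bench) lie side by side in the left steel tray, and both jars stand in the white tub. The last top picture shows all four in place.
- **Bystanders:** The beaker and wash bottle look unmoved in the last top picture. The flask is mostly cropped out of that one, but it was unmoved in the previous top picture, taken before sorting. The arm stands clear of everything.

No check failed or disagreed. I saw no knocked part and no grip slip.

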